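# Blank off the gas manifold for a timed purge

## Robot

A 6-joint arm with a two-finger parallel gripper is mounted at the origin on a cart in front of the work surface, level with it; the furniture and walls round the work are solid. World frame = base frame: x ahead of the robot, y to its left, z up, the work surface at z = 0. Lengths are in mm, angles in rad, forces in N, time in s.
With the tool pointing down it reaches from about 350 to 1000 mm from the base axis. Payload 7.1 kg.
Tool frame: the origin (TCP) lies on the centre line of the jaws, within the pads' length; the fingertips stand env.tip_reach ahead of it and the grasp point (between the pads) lies 5 mm behind it (env.tip_reach is the distance from the TCP to the fingertips, in mm); z points along the fingers, y is the direction in which the jaws open and shut (so a half turn about z gives the same grasp; the last joint's range is limited). The gripper opens to 85 mm and grips with 20 to 120 N. Pads are 22 mm wide; open, the fingers measure 114 mm over their backs; the gripper's body (76 mm by 85 mm) begins 54 mm behind the grasp point. The pads swing forward as they close: fully open they stand 13 mm farther back than shut.
Start: joints at [1.09, 0.423, 1.63, -0, 1.089, -0.019], TCP at [278.443, 559.531, 245.319] pointing down, gripper open.
Joint ranges: [-3, 3], [-0.9, 2.11], [0.09, 2.58], [-1.31, 4.45], [0.11, 2.69], [-2.54, 2.54]. Speed limits (rad/s): [2.39, 2.39, 3.01, 3.14, 3.14, 3.14].

## Interface

Orientations are given as a rotation vector (axis times angle).
In Python, from rig import env gives the robot as it stands.
- The arm moves only by the tool step_arm, never from a script. Its arguments are lists of equal length, an entry for each row: "jaw": the opening, from 0 (shut) to 1 (fully open); "linear": the shift along the tool's x, y, z in units of 25 mm (1.0 is 25 mm), a list of three; "angular": the turn, a rotation vector about the tool's x, y, z in units of 8 degrees (1.0 is 8 degrees), a list of three. A call has exactly 8 rows; each row shifts and turns the commanded pose from where the row before left it, along the tool's axes as they then stand; what a row does not reach is not made up. A row lasts 1/10 s, in which the tool goes at most 50 mm and 8.59 degrees, less where a joint would pass 70% of its speed; a pose out of reach is approached as far as the arm can. A call is refused whole if a number of a shift passes 1 or a number of a turn 1, either way. A call with a gripper value outside its range is refused whole. The fingers move at their own pace and stop on an object; "force" is the grip in N (left out, the last holds). Time passes only in rows, so rows that do not move let the fingers close, or fill a call up. It gives the time, the measured TCP pose, the force and the opening at its end, in the units of the state.
- env.read_state(): the state, without advancing time (a new reading comes with each control period).
- env.get_image(name): name is "side" or "top"; returns a dict with "color" (420x560x3 uint8, red, green, blue), "fx", "fy", "cx", "cy" (pixels), "D" ([k1, k2, p1, p2, k3] as OpenCV has them; the pictures are not rectified), "extrinsics" (4x4, takes a point from world to camera coordinates). Camera axes: x right, y up, looking along -z (the intrinsics and any distortion apply to the point x, -y, -z); pixel columns grow to the right and rows downward; lengths in mm; the calibration is good to about 2 mm. A picture is of the moment at which its call begins. There is no depth.
- env.sign_off(): hands the job in, once; it reports no verdict.
The state is a dict: "clock": time; "q": joint angles; "joint_vel": joint speeds; "joint_torque": joint torques, N m; "ee_pos": TCP position; "ee_rot": TCP orientation; "contact_force": force on the tool from outside, world axes, zero at the start; "wrist_torque": the same for the moment, N m; "width": opening from 0.0 (shut) to 1.0 (fully open).
Only numpy, scipy, OpenCV 4.12 (cv2) and the standard library are available. Lean on these libraries where they do the work, as an engineer would, in place of code of your own. Each camera call takes 0.05 s, during which the arm holds its last target.

## Task

Get the fuel-gas manifold ready for its purge: first slacken the hexagonal vent nut by at least half a turn (it has a left-hand thread, so it loosens clockwise), then set every tapered plug that is standing on the bench fully home in the port of its own size, all with their handle bars pointing along the manifold. Once they are all in, rock each one round by a quarter turn in its seat to show that it is free, leaving its bar square across the manifold and the plug still fully home. Last, wind the key of the clockwork timer clockwise to its stop, a part turn at a time, and leave the things standing around where they are.

Things in the scene. Friction and masses are not known exactly. Their poses are not given: they have to be found in the camera images.
- manifold: Fixed gas manifold: a flat aluminium bed plate 96 x 400 x 12 mm on the bench. Origin at the centre of its underside; its y axis runs along its length, x across. Its top (z = 12 mm) carries three ports in a row on its centre line, at y = -150, -50 and +50 mm (which port stands where varies), and the vent post with the hexagonal nut at y = +150 mm. Tall pipette stands rise 10 to 20 cm behind it (farther from the robot) and behind its left end: come in from the robot's side.
- vent_nut (a joint): Turn of the vent nut, rad: 0 = tight, grows as it is turned CLOCKWISE seen from above (left-hand thread, so clockwise loosens); stop at 4.2. Moderate friction (about 0.06 N m); stays where it is left. It rises 1.5 mm per rad as it unscrews. Against the tight end (anticlockwise) it does not turn.
- nut_mid (a point): Centre of the brass hexagonal vent nut, on its vertical turning axis at mid height. The nut is 36 mm across flats and 26 mm tall, the point 13 mm below its top; one pair of opposite flats faces along this point's x axis (grip with the fingers closing along x, or 60 degrees to either side). The bare post below it is narrower (32 mm).
- purge_timer: Fixed clockwork timer: grey box 100 x 90 mm, top at 57 mm above the bench, with a white dial and a winding key standing on its top. Origin at the centre of its underside, z up.
- timer_key (a joint): Turn of the winding key, rad: 0 = run down, grows as it is wound CLOCKWISE seen from above, to the fully wound stop at 4.6. It is sprung (0.10 N m friction plus 0.012 N m per rad), but its click holds it where it is left, so it is wound by partial turns with fresh grips. It starts between 0 and 0.6.
- key_wing (a point): Centre of the key's flat steel wing, on its vertical turning axis. The wing is 50 mm long along this point's x axis, 9 mm thick along y and 28 mm tall (14 mm above and below this point); its underside is 10 mm above the dial. Grip it from above across its thickness.
- plug_small: The small tapered plug, loose, 0.13 to 0.25 kg, standing upright on its narrow end: brass cone 34 mm in diameter at the foot widening to 52 mm at 30 mm height, a 5 mm shoulder above it, then a black handle bar 50 mm long (its x axis), 14 mm thick (y) and 29 mm tall, from 35 to 64 mm above the foot. Grip the bar from above across its thickness. Origin at the centre of the foot, z up. It may be absent (None).
- port_small: The small port, fixed on the manifold: an open steel cup with an upward-widening conical bore (same taper as the plugs), 36 mm tall, bore 50 mm in diameter at the rim, 5 mm wall. Origin at the centre of its foot (on the plate's top), axes as the manifold's. Its own plug, fully home, has its foot 10 mm above this origin, standing on the taper, with 4 mm of cone showing above the rim; in a wrong port a plug stands about 20 mm too high or drops to the plate.
- plug_medium: The medium tapered plug, loose, 0.13 to 0.25 kg, standing upright on its narrow end: brass cone 46 mm in diameter at the foot widening to 64 mm at 30 mm height, a 5 mm shoulder above it, then a black handle bar 50 mm long (its x axis), 14 mm thick (y) and 29 mm tall, from 35 to 64 mm above the foot. Grip the bar from above across its thickness. Origin at the centre of the foot, z up. It may be absent (None).
- port_medium: The medium port, fixed on the manifold: an open steel cup with an upward-widening conical bore (same taper as the plugs), 36 mm tall, bore 62 mm in diameter at the rim, 5 mm wall. Origin at the centre of its foot (on the plate's top), axes as the manifold's. Its own plug, fully home, has its foot 10 mm above this origin, standing on the taper, with 4 mm of cone showing above the rim; in a wrong port a plug stands about 20 mm too high or drops to the plate.
- plug_large: The large tapered plug, loose, 0.13 to 0.25 kg, standing upright on its narrow end: brass cone 58 mm in diameter at the foot widening to 76 mm at 30 mm height, a 5 mm shoulder above it, then a black handle bar 50 mm long (its x axis), 14 mm thick (y) and 29 mm tall, from 35 to 64 mm above the foot. Grip the bar from above across its thickness. Origin at the centre of the foot, z up. It may be absent (None).
- port_large: The large port, fixed on the manifold: an open steel cup with an upward-widening conical bore (same taper as the plugs), 36 mm tall, bore 74 mm in diameter at the rim, 5 mm wall. Origin at the centre of its foot (on the plate's top), axes as the manifold's. Its own plug, fully home, has its foot 10 mm above this origin, standing on the taper, with 4 mm of cone showing above the rim; in a wrong port a plug stands about 20 mm too high or drops to the plate.
- beaker_100: Bystander: small clear beaker, 56 mm across, 68 mm tall; leave it alone.
- tape_roll: Bystander: roll of tape lying flat, 66 mm across, 19 mm tall; leave it alone.
- dish: Bystander: shallow clear dish, 62 mm across, 15 mm tall; leave it alone.
- big_tube: Bystander: capped plastic tube lying on its side, 114 mm long, 35 mm thick; leave it alone.
There are look-alikes about, which are no part of the job. Leave any red look-alike of the plug_large alone. What is shaped like the plug_medium but blue is not meant.

How it is judged:
By the outcome, as a careful person would: the job done as asked, in the order asked, and still so for the second after the job is handed in, with the robot touching nothing.
Of plug_small, plug_medium, plug_large only 2 to 3 are there at a start; the rules pass over those that are not, and their reading is None.
At some moment in a run one of plug_small, plug_medium, plug_large may be knocked a few centimetres aside while the robot is not near it.
Once in a run the grip may slacken for a moment while it holds something.
It also fails if it takes over 210 s, if anything falls off the work surface, if the arm or the gripper's body presses on something with over 40 N, if the wrist force passes 120 N, or if a joint passes its speed limit or range.

## Working session

There is one attempt and no reset: what is moved stays moved. The work goes in short steps, Python scripts to look and compute and a tool call to move; the robot and the scene stay as the last step left them, time stands still between calls to the robot, and variables do not carry over. Pictures are saved under pics/ and viewed, and the job is handed in when it is done.

Besides the shell and the picture viewer there is one more tool, called after "Emit:" as name(argument=value, ...) on one line, values as JSON. step_arm: Moves the arm, as the interface text tells. Its arguments: {"type":"object","properties":{"jaw":{"type":"array"},"linear":{"type":"array"},"angular":{"type":"array"},"force":{"type":"number"}},"required":["jaw","linear","angular"]}

```bash
ls; mkdir -p pics
python3 - <<'E'
from rig import env
import cv2
s=env.read_state()
for k in s: print(k,s[k])
print(env.tip_reach)
for n in ("side","top"):
    im=env.get_image(n)
    cv2.imwrite(f"pics/{n}0.png",im["color"][:,:,::-1])
    print(n,{k:im[k] for k in im if k!="color"})
E
```

```text
pics
clock 0.0
q [ 1.09001047e+00  4.23838906e-01  1.63070074e+00  4.93516853e-06
  1.08857343e+00 -1.90027865e-02]
joint_vel [ 0.00020485  0.00156841 -0.00047028  0.0037486   0.00137746  0.001103  ]
joint_torque [-3.19342194e-03 -5.57379663e+01 -2.81735480e+01 -2.52296622e-04
  7.30503205e-03 -1.94166364e-05]
ee_pos [278.2010805  559.0844133  244.54265156]
ee_rot [-7.18855600e-01 -3.05785165e+00  2.31211952e-03]
contact_force [ 0.30513039 -0.94407024 -0.10340302]
wrist_torque [-0.00595351  0.03046867 -0.0161624 ]
width 1.0024504048848821
14.0
side {'fx': 528.7050007079802, 'fy': 528.7050007079802, 'cx': 276.9877635892879, 'cy': 210.30274970834503, 'D': array([-0.1574357,  0.       ,  0.       ,  0.       ,  0.       ]), 'extrinsics': array([[-9.99664799e-01, -1.89265856e-02,  1.76655946e-02,
         4.99650533e+02],
       [ 2.57672971e-02, -6.60997412e-01,  7.49945643e-01,
        -3.39108424e+01],
       [-2.51699814e-03,  7.50149456e-01,  6.61263532e-01,
        -1.72091256e+03],
       [ 0.00000000e+00,  0.00000000e+00,  0.00000000e+00,
         1.00000000e+00]])}
top {'fx': 437.0847143372372, 'fy': 437.0847143372372, 'cx': 274.1466361306756, 'cy': 202.03457908838652, 'D': array([0.02833403, 0.        , 0.        , 0.        , 0.        ]), 'extrinsics': array([[-2.66257772e-03, -9.99923157e-01,  1.21074363e-02,
         5.05638294e+01],
       [ 9.85823701e-01, -5.93450663e-04,  1.67783428e-01,
        -5.12850394e+02],
       [-1.67763350e-01,  1.23825340e-02,  9.85749528e-01,
        -1.19707174e+03],
       [ 0.00000000e+00,  0.00000000e+00,  0.00000000e+00,
         1.00000000e+00]])}
```

View pics/top0.png

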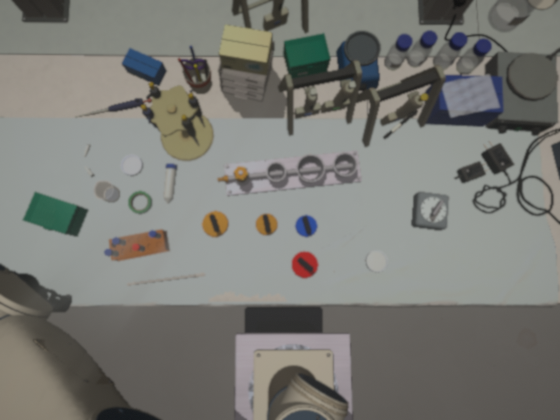

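View pics/side0.png

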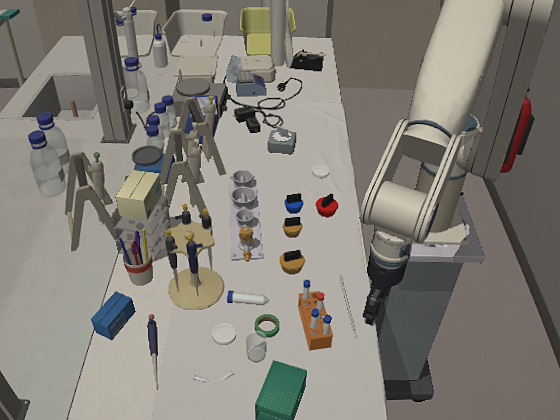

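```bash
cat > h.py <<'E'
from rig import env
import cv2, numpy as np
from scipy.spatial.transform import Rotation as R
def K(im): return np.array([[im["fx"],0,im["cx"]],[0,im["fy"],im["cy"]],[0,0,1.]])
def ray(im,uv):
    n=cv2.undistortPoints(np.array(uv,float).reshape(-1,1,2),K(im),np.array(im["D"])).reshape(-1,2)
    E=im["extrinsics"]; c=-E[:3,:3].T@E[:3,3]
    d=np.c_[n[:,0],-n[:,1],-np.ones(len(n))]@E[:3,:3]
    return c,d
def onz(im,uv,z):
    c,d=ray(im,uv); return c+d*((z-c[2])/d[:,2])[:,None]
def proj(im,P):
    E=im["extrinsics"]; p=np.asarray(P,float).reshape(-1,3)@E[:3,:3].T+E[:3,3]
    p=p*[1,-1,-1]
    return cv2.projectPoints(p,np.zeros(3),np.zeros(3),K(im),np.array(im["D"]))[0].reshape(-1,2)
def crop(im,x0,y0,x1,y1,s,name):
    c=im["color"][y0:y1,x0:x1,::-1]
    cv2.imwrite("pics/"+name,cv2.resize(c,None,fx=s,fy=s,interpolation=cv2.INTER_CUBIC))
def get(n): return env.get_image(n)
E
python3 - <<'E'
from h import *
t=get("top"); s=get("side")
np.save("t0.npy",t,allow_pickle=True);np.save("s0.npy",s,allow_pickle=True)
crop(t,190,145,390,285,4,"t1.png")
crop(t,400,180,460,240,8,"t2.png")
crop(s,220,120,350,280,3.7,"s1.png")
E
```

```text
(no output)
```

View pics/t1.png

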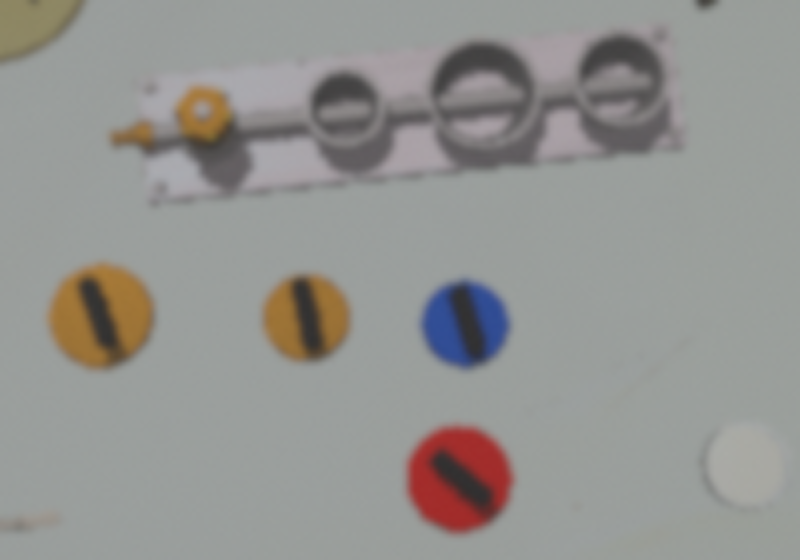

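View pics/t2.png

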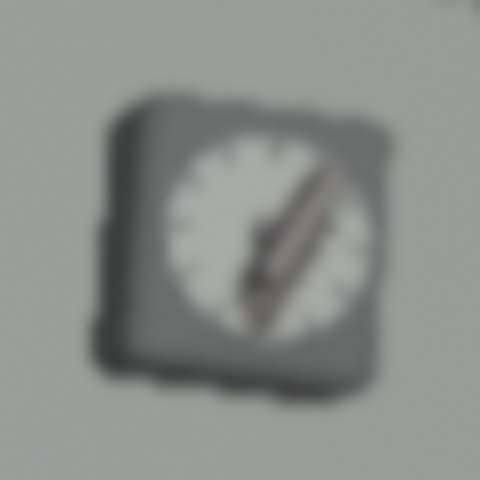

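View pics/s1.png

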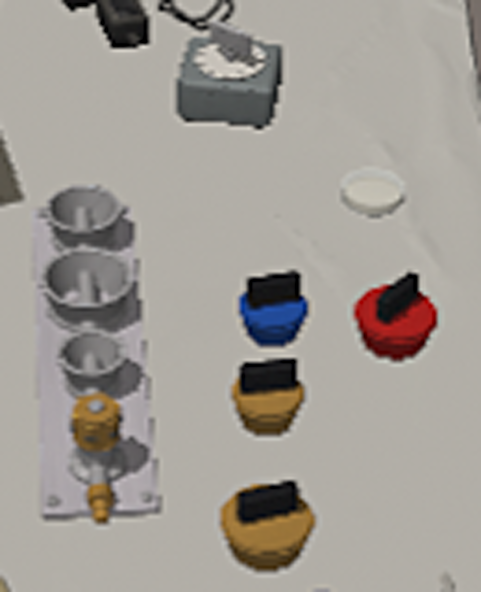

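```bash
cat > m.py <<'E'
from h import *
def hull_mask(m):
    cs=cv2.findContours(m,cv2.RETR_EXTERNAL,cv2.CHAIN_APPROX_NONE)[0]
    return sorted(cs,key=cv2.contourArea,reverse=True)
def plugs(im,sf=4):
    # orange discs in top view
    c=cv2.resize(im["color"],None,fx=sf,fy=sf,interpolation=cv2.INTER_CUBIC)
    hsv=cv2.cvtColor(c,cv2.COLOR_RGB2HSV)
    out=[]
    for col,(lo,hi) in {"orange":((10,120,90),(25,255,255)),"blue":((105,120,60),(125,255,255)),"red":((0,150,90),(8,255,255))}.items():
        m=cv2.inRange(hsv,lo,hi)
        m=cv2.morphologyEx(m,cv2.MORPH_CLOSE,np.ones((21,21)))
        m[:, :190*sf]=0; m[:,390*sf:]=0; m[:145*sf]=0;m[300*sf:]=0
        for k in hull_mask(m):
            if cv2.contourArea(k)<150*sf*sf: continue
            h=cv2.convexHull(k)
            (x,y),(a,b),an=cv2.fitEllipse(h)
            ctr=((x+.5)/sf-.5,(y+.5)/sf-.5)
            g=cv2.cvtColor(c,cv2.COLOR_RGB2GRAY)
            mm=np.zeros_like(m); cv2.drawContours(mm,[h],-1,255,-1)
            mm=cv2.erode(mm,np.ones((7,7)))
            dk=((hsv[:,:,2]<80)&(mm>0)).astype(np.uint8)
            kk=hull_mask(dk)
            bar=None
            if kk:
                (bx,by),(w,hh),ang=cv2.minAreaRect(kk[0])
                v=np.deg2rad(ang if w>hh else ang+90)
                bc=np.array([(bx+.5)/sf-.5,(by+.5)/sf-.5]); d=np.array([np.cos(v),np.sin(v)])*max(w,hh)/2/sf
                P=onz(im,[bc-d,bc+d],64)
                bar=(P.mean(0)[:2].round(1),np.linalg.norm(P[1]-P[0]).round(1),np.rad2deg(np.arctan2(*(P[1]-P[0])[[1,0]])).round(1))
            # widest circle between z=30 and 35: use 33
            o=onz(im,[ctr,(ctr[0]+(a+b)/4/sf,ctr[1])],33)
            out.append((col,np.round(ctr,1),o[0][:2].round(1),"dia",2*np.linalg.norm(o[1]-o[0]).round(1),"bar c,len,deg",bar))
    return out
if __name__=="__main__":
    im=get("top")
    for o in plugs(im): print(*o)
E
python3 - <<'E'
from h import *; from m import *
t=np.load("t0.npy",allow_pickle=True).item()
for o in plugs(t): print(*o)
crop(t,220,145,365,200,5.5,"t3.png")
for p in [(100,100)]: pass
# rough points from t1 (px/4+offset)
f=lambda u,v:((u+.5)/4+190-.5,(v+.5)/4+145-.5)
print("corners z12",onz(t,[f(145,86),f(662,27),f(683,148),f(152,203)],12)[:,:2].round(1))
E
```

```text
orange [214.8 223.4] [453.3 217.8] dia 68.6 bar c,len,deg (array([449.9, 214.8]), np.float64(49.9), np.float64(-160.2))
orange [266.1 223.9] [451.8  72.6] dia 56.4 bar c,len,deg (array([448.5,  71. ]), np.float64(46.8), np.float64(-169.3))
blue [305.9 225.5] [447.  -40.2] dia 56.2 bar c,len,deg (array([444.2, -39.4]), np.float64(47.0), np.float64(-162.4))
red [304.3 264.2] [338.3 -34.1] dia 68.0 bar c,len,deg (array([336.3, -33.7]), np.float64(46.8), np.float64(-131.0))
corners z12 [[ 625.6  191.2]
 [ 670.7 -191.6]
 [ 578.8 -204. ]
 [ 538.   184.8]]
```

View pics/t3.png

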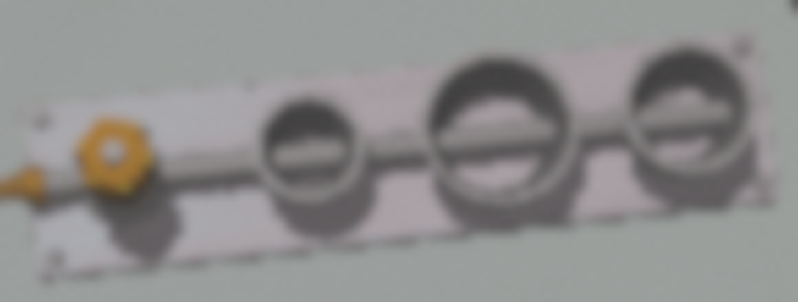

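Run:
```python
from h import *
t=np.load("t0.npy",allow_pickle=True).item()
s=np.load("s0.npy",allow_pickle=True).item()
for im in (t,s):
    E=im["extrinsics"]; print((-E[:3,:3].T@E[:3,3]).round(0))
crop(t,265,150,365,190,8,"t4.png")
crop(s,222,165,272,265,6,"s4.png")
```

```text
[ 305.   65. 1265.]
[ 496. 1278. 1155.]
```

View pics/t4.png

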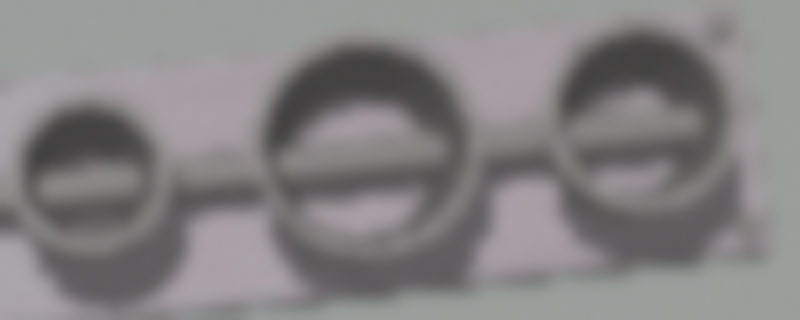

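View pics/s4.png

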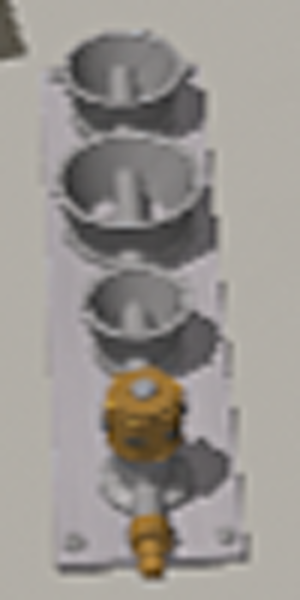

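Run:
```python
from h import *
t=np.load("t0.npy",allow_pickle=True).item()
s=np.load("s0.npy",allow_pickle=True).item()
ft=lambda u,v:((u+.5)/8+265-.5,(v+.5)/8+150-.5)
fs=lambda u,v:((u+.5)/6+222-.5,(v+.5)/6+165-.5)
T=[ft(90,166),ft(367,141),ft(641,113)]
S=[fs(137,302),fs(131,182),fs(128,67)]
for a,b in zip(T,S):
    print(onz(t,[a],48)[0].round(1),onz(s,[b],48)[0].round(1))
# nut top centre
f3=lambda u,v:((u+.5)/5.5+220-.5,(v+.5)/5.5+145-.5)
for z in (40,50,60,70,80,90):
    print(z,onz(t,[f3(115,152)],z)[0].round(1),onz(s,[fs(145,388)],z)[0].round(1))
```

```text
[604.1  44.8  48. ] [601.8  48.5  48. ]
[613.3 -54.5  48. ] [611.4 -49.1  48. ]
[ 623.7 -153.1   48. ] [ 620.  -151.3   48. ]
40 [600.4 146.2  40. ] [594.2 105.   40. ]
50 [598.  145.5  50. ] [593.3 115.5  50. ]
60 [595.6 144.8  60. ] [592.4 126.   60. ]
70 [593.2 144.2  70. ] [591.5 136.6  70. ]
80 [590.8 143.5  80. ] [590.7 147.1  80. ]
90 [588.3 142.9  90. ] [589.8 157.6  90. ]
```

Run:
```python
from h import *
t=np.load("t0.npy",allow_pickle=True).item()
s=np.load("s0.npy",allow_pickle=True).item()
crop(t,225,155,260,190,18,"t5.png")
crop(s,230,220,262,250,18,"s5.png")
```

```text
(no output)
```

View pics/t5.png

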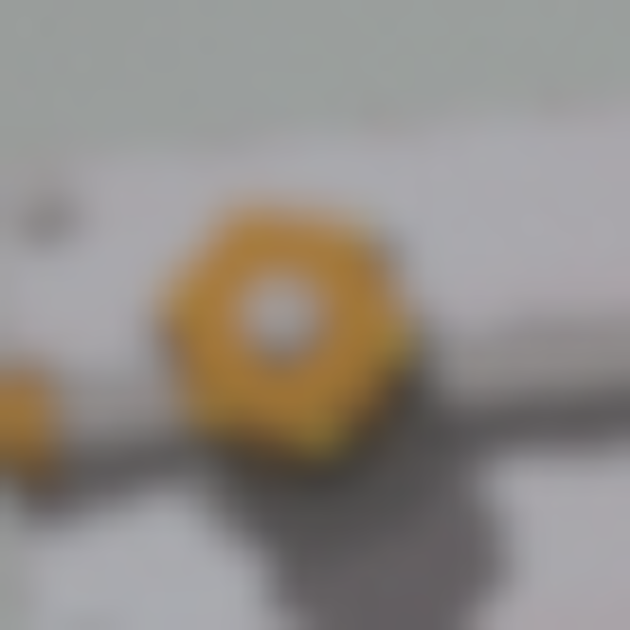

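View pics/s5.png

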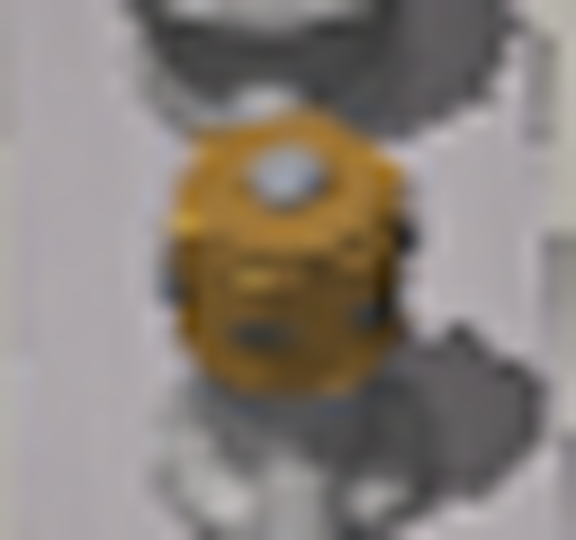

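```bash
cat >> h.py <<'E'
def st():
    s=env.read_state(); r=R.from_rotvec(s["ee_rot"]).as_matrix()
    ya=np.rad2deg(np.arctan2(r[1,1],r[0,1])); xa=np.rad2deg(np.arctan2(r[1,0],r[0,0]))
    print("t",round(s["clock"],2),"pos",s["ee_pos"].round(1),"tilt",r[:,2].round(3),"y-ang",ya.round(1),"x-ang",xa.round(1),"q",s["q"].round(2),"F",s["contact_force"].round(1),"M",s["wrist_torque"].round(2),"w",round(s["width"]*85,1))
    return s,r
def mv(x,y,z,yang):
    "shift in tool axes (current) in 25mm units and turn about tool z in 8deg units to get tool y at angle yang"
    s,r=st()
    d=r.T@(np.array([x,y,z])-s["ee_pos"])
    ya=np.rad2deg(np.arctan2(r[1,1],r[0,1]))
    print("units xyz",(d/25).round(2),"turn options (8deg, +cw)",[round(-(yang-ya+k)/8,2) for k in (-360,-180,0,180)])
E
python3 - <<'E'
from h import *
mv(593,146,160,-9)
E
```

```text
t 0.2 pos [278.3 559.3 244.8] tilt [-0.    -0.001 -1.   ] y-ang 63.5 x-ang 153.5 q [ 1.09  0.42  1.63 -0.    1.09 -0.02] F [-0.2  0.4 -0.2] M [-0.06  0.02  0.02] w 84.7
units xyz [-18.63  -9.19   3.4 ] turn options (8deg, +cw) [np.float64(54.07), np.float64(31.57), np.float64(9.07), np.float64(-13.43)]
```

Emit:
step_arm(jaw=[1,1,1,1,1,1,1,1], linear=[[-1,-0.49,0],[-1,-0.49,0],[-1,-0.49,0],[-1,-0.49,0],[-1,-0.49,0],[-1,-0.49,0],[-1,-0.49,0],[-1,-0.49,0]], angular=[[0,0,0],[0,0,0],[0,0,0],[0,0,0],[0,0,0],[0,0,0],[0,0,0],[0,0,0]])

```text
clock: 1.0
ee_pos: [414.3, 381.7, 245.2]
ee_rot: [-0.719, -3.058, 0.0]
contact_force: [0.1, 0.7, -0.5]
width: 0.998
```

Emit:
step_arm(jaw=[1,1,1,1,1,1,1,1], linear=[[-1,-0.49,0],[-1,-0.49,0],[-1,-0.49,0],[-1,-0.49,0],[-1,-0.49,0],[-1,-0.49,0],[-1,-0.49,0],[-1,-0.49,0]], angular=[[0,0,0],[0,0,0],[0,0,0],[0,0,0],[0,0,0],[0,0,0],[0,0,0],[0,0,0]])

```text
clock: 1.8
ee_pos: [549.7, 204.8, 245.2]
ee_rot: [-0.719, -3.058, 0.0]
contact_force: [0.2, -0.4, -0.2]
width: 1.004
```

Emit:
step_arm(jaw=[1,1,1,1,1,1,1,1], linear=[[-1,-0.49,0],[-1,-0.49,0],[-0.6,-0.3,0],[0,0,0],[0,0,0],[0,0,0],[0,0,0],[0,0,0]], angular=[[0,0,-1],[0,0,-1],[0,0,-1],[0,0,-1],[0,0,-1],[0,0,-0.9],[0,0,0],[0,0,0]])

```text
clock: 2.6
ee_pos: [599.3, 154.1, 245.2]
ee_rot: [0.56, -3.091, 0.0]
contact_force: [-0.3, -0.1, 0.3]
width: 0.998
```

Run:
```python
from h import *
mv(593,146,110,111)
```

```text
t 2.6 pos [599.3 154.1 245.2] tilt [-0. -0. -1.] y-ang 110.5 x-ang -159.5 q [ 0.23  0.41  1.64 -0.    1.08 -1.7 ] F [-0.3 -0.1  0.3] M [ 0.03 -0.01  0.08] w 84.8
units xyz [ 0.35 -0.22  5.41] turn options (8deg, +cw) [np.float64(44.94), np.float64(22.44), np.float64(-0.06), np.float64(-22.56)]
```

Emit:
step_arm(jaw=[1,1,1,1,1,1,1,1], linear=[[0.35,-0.22,1],[0,0,1],[0,0,1],[0,0,1],[0,0,1],[0,0,0.5],[0,0,0],[0,0,0]], angular=[[0,0,0],[0,0,0],[0,0,0],[0,0,0],[0,0,0],[0,0,0],[0,0,0],[0,0,0]])

```text
clock: 3.4
ee_pos: [593.6, 146.0, 108.4]
ee_rot: [-0.564, 3.09, 0.0]
contact_force: [0.9, 0.0, 1.6]
width: 1.0
```

Run:
```python
from h import *
mv(593,146,60,111)
s=get("side"); crop(s,190,150,300,270,5,"s6.png")
t=get("top"); crop(t,190,120,300,210,6,"t6.png")
```

```text
t 3.4 pos [593.6 146.  108.4] tilt [ 0.001  0.    -1.   ] y-ang 110.7 x-ang -159.3 q [ 0.22  0.58  1.74 -0.    0.82 -1.71] F [0.9 0.  1.6] M [ 0.   -0.04  0.02] w 85.0
units xyz [0.02 0.01 1.94] turn options (8deg, +cw) [np.float64(44.96), np.float64(22.46), np.float64(-0.04), np.float64(-22.54)]
```

View pics/s6.png

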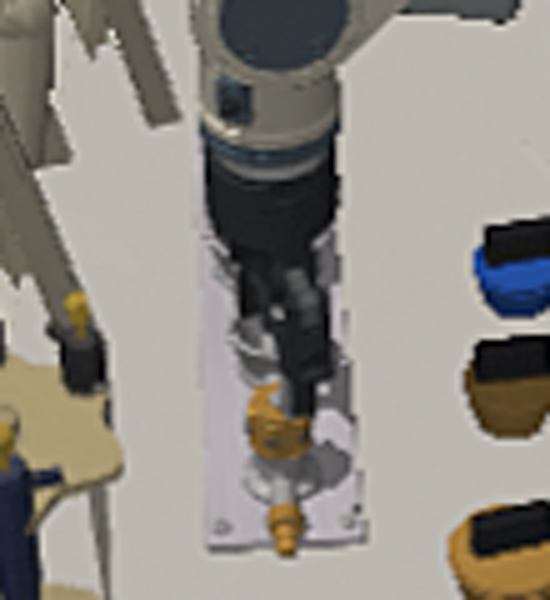

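View pics/t6.png

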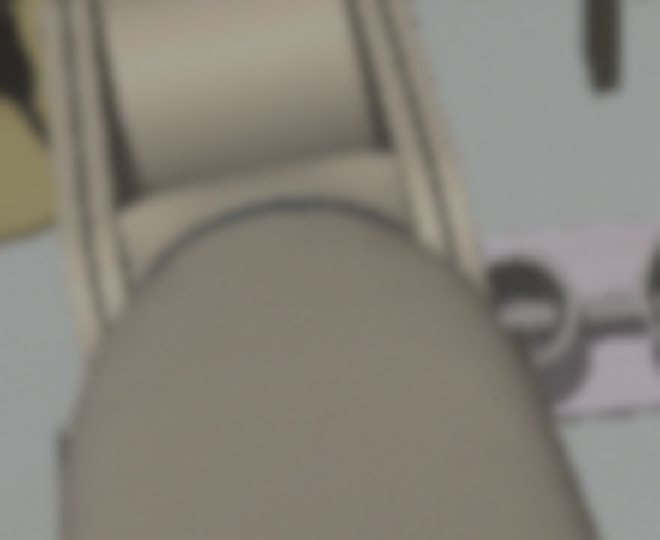

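Emit:
step_arm(jaw=[1,1,1,1,1,0.35,0.35,0.35], linear=[[0,0,0.6],[0,0,0.6],[0,0,0.5],[0,0,0.2],[0,0,0],[0,0,0],[0,0,0],[0,0,0]], angular=[[0,0,0],[0,0,0],[0,0,0],[0,0,0],[0,0,0],[0,0,0],[0,0,0],[0,0,0]], force=30)

```text
clock: 4.3
ee_pos: [593.5, 145.9, 60.9]
ee_rot: [-0.565, 3.089, 0.0]
contact_force: [0.4, -0.4, -0.0]
width: 0.515
```

Emit:
step_arm(jaw=[0.2,0.2,0.2,0.2,0.2,0.2,0.2,0.2], linear=[[0,0,0],[0,0,0],[0,0,0],[0,0,0],[0,0,0],[0,0,0],[0,0,0],[0,0,0]], angular=[[0,0,0],[0,0,0],[0,0,0],[0,0,0],[0,0,0],[0,0,0],[0,0,0],[0,0,0]])

```text
clock: 5.1
ee_pos: [593.4, 146.1, 61.1]
ee_rot: [-0.565, 3.089, 0.0]
contact_force: [-1.6, 0.3, 6.4]
width: 0.411
```

Run:
```python
from h import *
st()
s=get("side"); crop(s,190,150,300,270,5,"s7.png")
```

```text
t 5.1 pos [593.4 146.1  61.1] tilt [ 0.001  0.    -1.   ] y-ang 110.7 x-ang -159.3 q [ 0.22  0.65  1.75  0.    0.74 -1.71] F [-1.6  0.3  6.4] M [ 0.2   0.38 -0.05] w 34.9
```

View pics/s7.png

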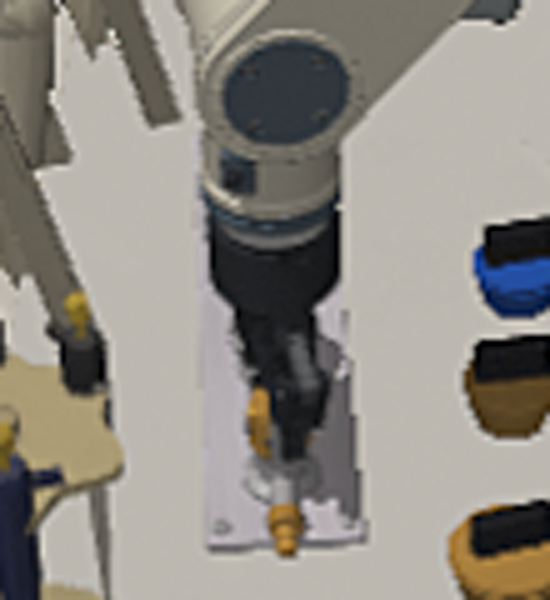

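Emit:
step_arm(jaw=[0.2,0.2,0.2,0.2,0.2,0.2,0.2,0.2], linear=[[0,0,0],[0,0,0],[0,0,-0.01],[0,0,-0.01],[0,0,-0.01],[0,0,-0.01],[0,0,-0.01],[0,0,-0.01]], angular=[[0,0,0],[0,0,0.5],[0,0,1],[0,0,1],[0,0,1],[0,0,1],[0,0,1],[0,0,1]], force=50)

```text
clock: 5.95
ee_pos: [593.4, 145.6, 62.6]
ee_rot: [0.854, 3.022, -0.0]
contact_force: [-0.6, -1.4, 5.7]
width: 0.41
```

Run:
```python
from h import *
st()
s=get("side"); crop(s,190,150,300,270,5,"s8.png")
```

```text
t 5.95 pos [593.4 145.6  62.6] tilt [ 0.001 -0.    -1.   ] y-ang 58.4 x-ang 148.4 q [ 0.22  0.65  1.75 -0.    0.74 -0.8 ] F [-0.6 -1.4  5.7] M [-0.35  0.29  0.17] w 34.9
```

View pics/s8.png

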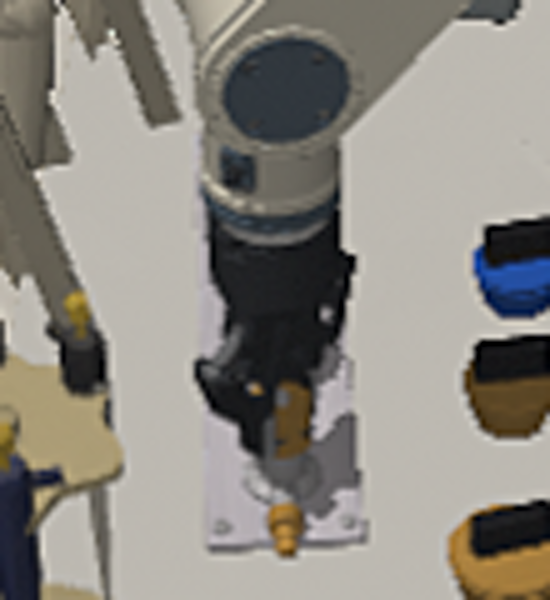

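Emit:
step_arm(jaw=[0.2,0.2,0.2,0.2,0.2,0.2,0.2,0.2], linear=[[0,0,-0.01],[0,0,-0.01],[0,0,-0.01],[0,0,-0.01],[0,0,-0.01],[0,0,-0.01],[0,0,-0.01],[0,0,-0.01]], angular=[[0,0,1],[0,0,1],[0,0,1],[0,0,1],[0,0,1],[0,0,1],[0,0,1],[0,0,1]])

```text
clock: 6.8
ee_pos: [592.8, 145.3, 64.3]
ee_rot: [2.327, 2.111, -0.002]
contact_force: [-2.8, -2.9, 4.4]
width: 0.41
```

Emit:
step_arm(jaw=[0.2,0.2,0.2,0.2,0.2,0.2,0.2,0.2], linear=[[0,0,-0.01],[0,0,-0.01],[0,0,-0.01],[0,0,-0.01],[0,0,-0.01],[0,0,-0.01],[0,0,-0.01],[0,0,-0.01]], angular=[[0,0,1],[0,0,1],[0,0,1],[0,0,1],[0,0,1],[0,0,1],[0,0,1],[0,0,1]])

```text
clock: 7.6
ee_pos: [592.3, 145.7, 66.0]
ee_rot: [3.092, 0.557, -0.003]
contact_force: [-2.8, -0.1, 4.0]
width: 0.408
```

Emit:
step_arm(jaw=[0.2,0.2,0.2,0.2,0.2,0.2,0.2,0.2], linear=[[0,0,-0.01],[0,0,-0.01],[0,0,-0.01],[0,0,-0.01],[0,0,0],[0,0,0],[0,0,0],[0,0,0]], angular=[[0,0,1],[0,0,1],[0,0,1],[0,0,1],[0,0,0],[0,0,0],[0,0,0],[0,0,0]])

```text
clock: 8.4
ee_pos: [592.3, 146.0, 66.8]
ee_rot: [3.127, -0.302, -0.003]
contact_force: [-4.0, 2.8, 4.0]
width: 0.413
```

Run:
```python
from h import *
st()
s=get("side"); crop(s,190,150,300,270,5,"s9.png")
```

```text
t 8.4 pos [592.3 146.   66.8] tilt [-0.002  0.    -1.   ] y-ang -101.0 x-ang -11.0 q [0.22 0.64 1.75 0.   0.75 1.99] F [-4.   2.8  4. ] M [ 0.38  0.86 -0.04] w 35.1
```

View pics/s9.png

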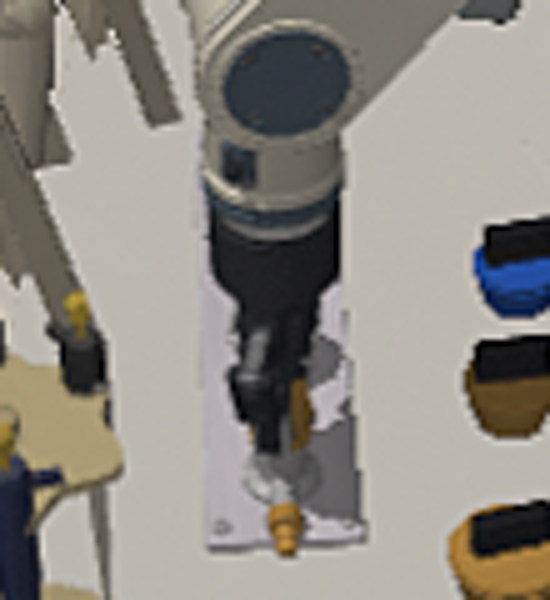

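Emit:
step_arm(jaw=[1,1,1,1,1,1,1,1], linear=[[0,0,0],[0,0,0],[0,0,0],[0,0,0],[0,0,-1],[0,0,-1],[0,0,-1],[0,0,-1]], angular=[[0,0,0],[0,0,0],[0,0,0],[0,0,0],[0,0,0],[0,0,0],[0,0,0],[0,0,0]])

```text
clock: 9.25
ee_pos: [593.2, 145.7, 167.7]
ee_rot: [3.126, -0.308, 0.0]
contact_force: [-0.2, -0.5, 0.1]
width: 1.001
```

Emit:
step_arm(jaw=[1,1,1,1,1,1,1,1], linear=[[-1,0,-1],[-1,0,-1],[-1,0,0],[-1,0,0],[-1,0,0],[-1,0,0],[-1,0,0],[-1,0,0]], angular=[[0,0,-1],[0,0,0],[0,0,0],[0,0,0],[0,0,0],[0,0,0],[0,0,0],[0,0,0]])

```text
clock: 10.05
ee_pos: [393.0, 160.6, 216.9]
ee_rot: [-3.14, 0.089, -0.001]
contact_force: [-0.3, -0.1, -0.4]
width: 0.999
```

Run:
```python
from h import *
st()
s=get("side"); crop(s,190,150,320,290,5,"s10.png")
t=get("top"); crop(t,190,130,400,280,3.8,"t10.png")
crop(t,225,155,260,190,18,"t11.png")
```

```text
t 10.05 pos [393.  160.6 216.9] tilt [ 0.001  0.    -1.   ] y-ang -93.2 x-ang -3.2 q [ 0.36  0.17  2.08 -0.    0.89  1.99] F [-0.3 -0.1 -0.4] M [ 0.04  0.01 -0.  ] w 84.9
```

View pics/s10.png

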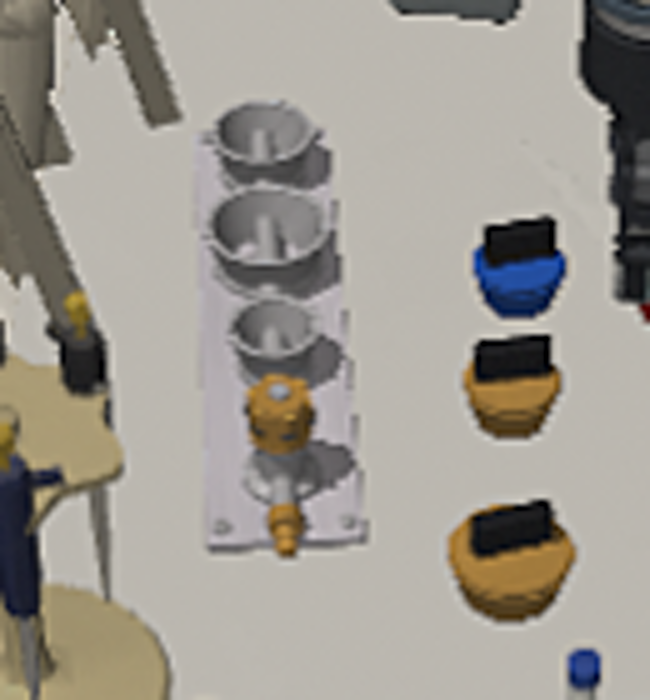

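View pics/t10.png

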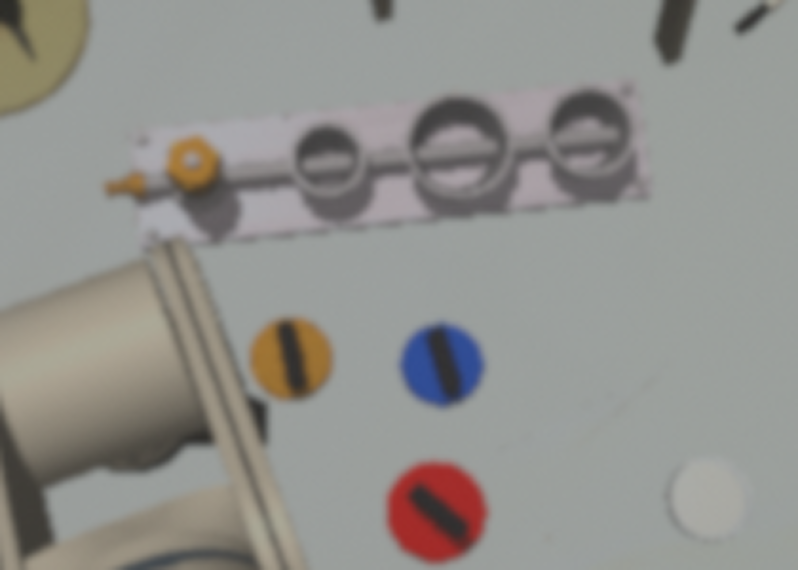

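View pics/t11.png

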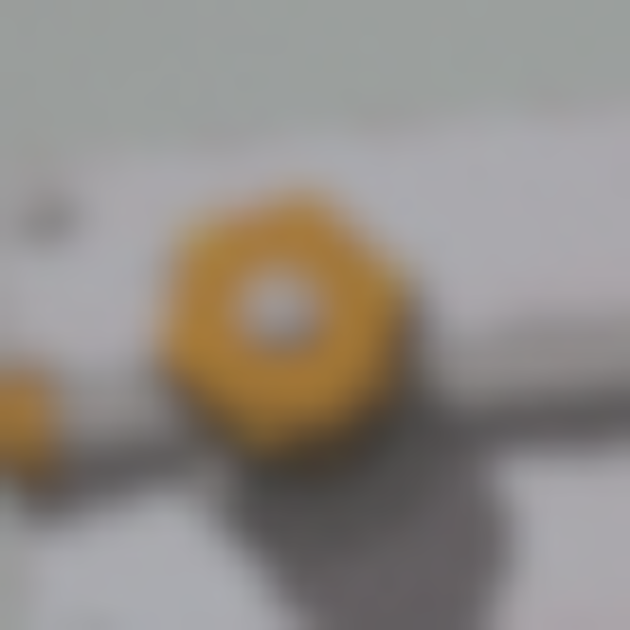

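```bash
sed -i 's/P=onz(im,\[bc-d,bc+d\],64)/P=onz(im,[bc-d,bc+d],49.5)/' m.py
python3 - <<'E'
from h import *; from m import *
t=np.load("t0.npy",allow_pickle=True).item()
s=get("side")
for o in plugs(t): print(*o)
f=lambda u,v:((u+.5)/5+190-.5,(v+.5)/5+150-.5)
print(onz(s,[f(512,528),f(513,357),f(520,241)],49.5).round(1))
print("shoulder",onz(s,[f(511,548),f(512,377),f(520,262)],33).round(1))
# bar angles from side: top edges
a=onz(s,[f(472,517),f(546,502),f(476,343),f(550,336)],64);print(a.round(1))
for i in (0,2): print(np.rad2deg(np.arctan2(*(a[i+1]-a[i])[[1,0]])))
mv(452,216.5,90,0)
E
```

```text
orange [214.8 223.4] [453.3 217.8] dia 68.6 bar c,len,deg (array([451.6, 216.6]), np.float64(50.5), np.float64(-160.2))
orange [266.1 223.9] [451.8  72.6] dia 56.4 bar c,len,deg (array([450.3,  71.1]), np.float64(47.4), np.float64(-169.3))
blue [305.9 225.5] [447.  -40.2] dia 56.2 bar c,len,deg (array([445.9, -40.7]), np.float64(47.6), np.float64(-162.4))
red [304.3 264.2] [338.3 -34.1] dia 68.0 bar c,len,deg (array([336.7, -34.8]), np.float64(47.4), np.float64(-131.0))
[[453.2 218.7  49.5]
 [452.3  72.5  49.5]
 [447.4 -39.2  49.5]]
shoulder [[453.1 219.   33. ]
 [452.3  73.   33. ]
 [446.8 -37.5  33. ]]
[[476.6 224.7  64. ]
 [434.1 211.2  64. ]
 [475.5  76.5  64. ]
 [430.   68.4  64. ]]
-162.40239758069083
-169.84838415405494
t 10.2 pos [393.  160.7 217. ] tilt [ 0. -0. -1.] y-ang -93.2 x-ang -3.2 q [ 0.36  0.17  2.08 -0.    0.9   1.99] F [-0.4  0.9  0.4] M [0.04 0.01 0.05] w 85.3
units xyz [ 2.23 -2.36  5.08] turn options (8deg, +cw) [np.float64(33.35), np.float64(10.85), np.float64(-11.65), np.float64(-34.15)]
```

Run:
```python
from h import *
mv(452.7,217.8,100,-71)
```

```text
t 10.2 pos [393.  160.7 217. ] tilt [ 0. -0. -1.] y-ang -93.2 x-ang -3.2 q [ 0.36  0.17  2.08 -0.    0.9   1.99] F [-0.4  0.9  0.4] M [0.04 0.01 0.05] w 85.3
units xyz [ 2.26 -2.42  4.68] turn options (8deg, +cw) [np.float64(42.23), np.float64(19.73), np.float64(-2.77), np.float64(-25.27)]
```

Emit:
step_arm(jaw=[1,1,1,1,1,1,1,1], linear=[[0.75,-0.8,0],[0.75,-0.8,0],[0.76,-0.82,0.68],[0,0,1],[0,0,1],[0,0,1],[0,0,1],[0,0,0]], angular=[[0,0,0],[0,0,0],[0,0,-0.77],[0,0,-1],[0,0,-1],[0,0,0],[0,0,0],[0,0,0]])

```text
clock: 11.0
ee_pos: [453.0, 217.1, 97.1]
ee_rot: [3.098, 0.515, -0.007]
contact_force: [0.0, -0.2, -1.1]
width: 1.0
```

Run:
```python
from h import *
mv(452.7,217.8,53,-71)
s=get("side"); crop(s,230,190,350,290,6,"s12.png")
```

```text
t 11.0 pos [453.  217.1  97.1] tilt [-0.004 -0.002 -1.   ] y-ang -71.1 x-ang 18.9 q [ 0.42  0.48  1.98 -0.    0.68  1.66] F [ 0.  -0.2 -1.1] M [-0.02 -0.02 -0.  ] w 85.0
units xyz [ 0.01 -0.03  1.77] turn options (8deg, +cw) [np.float64(44.99), np.float64(22.49), np.float64(-0.01), np.float64(-22.51)]
```

View pics/s12.png

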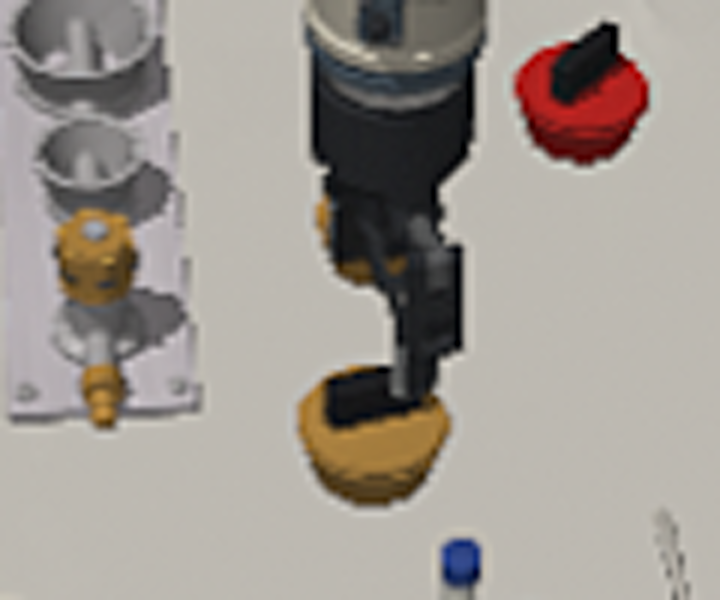

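Emit:
step_arm(jaw=[1,1,1,1,1,0.5,0.1,0.1], linear=[[0,-0.03,0.6],[0,0,0.6],[0,0,0.4],[0,0,0.15],[0,0,0],[0,0,0],[0,0,0],[0,0,0]], angular=[[0,0,0],[0,0,0],[0,0,0],[0,0,0],[0,0,0],[0,0,0],[0,0,0],[0,0,0]], force=25)

```text
clock: 11.85
ee_pos: [453.8, 218.7, 56.6]
ee_rot: [-3.099, -0.516, -0.001]
contact_force: [-0.3, -0.0, 0.5]
width: 0.515
```

Emit:
step_arm(jaw=[0.05,0.05,0.05,0.05,0.05,0.05,0.05,0.05], linear=[[0,0,0],[0,0,0],[0,0,0],[0,0,0],[0,0,0],[0,0,0],[0,0,0],[0,0,0]], angular=[[0,0,0],[0,0,0],[0,0,0],[0,0,0],[0,0,0],[0,0,0],[0,0,0],[0,0,0]])

```text
clock: 12.65
ee_pos: [453.6, 218.7, 56.3]
ee_rot: [-3.099, -0.516, -0.001]
contact_force: [-1.0, 0.2, 5.5]
width: 0.158
```

Run:
```python
from h import *
st()
```

```text
t 12.65 pos [453.6 218.7  56.3] tilt [ 0.  0. -1.] y-ang -71.1 x-ang 18.9 q [0.43 0.56 1.99 0.   0.59 1.67] F [-1.   0.2  5.5] M [-0.06  0.13 -0.06] w 13.4
```

Run:
```python
from h import *
mv(612.5,-51.5,128,5.5)
```

```text
t 12.65 pos [453.6 218.7  56.3] tilt [ 0.  0. -1.] y-ang -71.1 x-ang 18.9 q [0.43 0.56 1.99 0.   0.59 1.67] F [-1.   0.2  5.5] M [-0.06  0.13 -0.06] w 13.4
units xyz [ 2.51 12.28 -2.87] turn options (8deg, +cw) [np.float64(35.43), np.float64(12.93), np.float64(-9.57), np.float64(-32.07)]
```

Emit:
step_arm(jaw=[0.05,0.05,0.05,0.05,0.05,0.05,0.05,0.05], linear=[[0,0,0],[0,0,-0.4],[0,0,-0.6],[0,0,-0.6],[0,0,-0.6],[0,0,-0.6],[0,0,0],[0,0,0]], angular=[[0,0,0],[0,0,0],[0,0,0],[0,0,0],[0,0,0],[0,0,0],[0,0,0],[0,0,0]], force=60)

```text
clock: 13.45
ee_pos: [453.4, 218.5, 126.1]
ee_rot: [-3.099, -0.516, -0.0]
contact_force: [-0.6, 1.1, -2.8]
width: 0.149
```

Run:
```python
from h import *
mv(612.5,-51.5,128,5.5)
s=get("side"); crop(s,230,170,350,290,5,"s13.png")
```

```text
t 13.45 pos [453.4 218.5 126.1] tilt [ 0.  0. -1.] y-ang -71.1 x-ang 18.9 q [ 0.43  0.43  1.98 -0.    0.74  1.67] F [-0.6  1.1 -2.8] M [-0.04  0.03 -0.07] w 12.7
units xyz [ 2.52 12.28 -0.08] turn options (8deg, +cw) [np.float64(35.43), np.float64(12.93), np.float64(-9.57), np.float64(-32.07)]
```

View pics/s13.png

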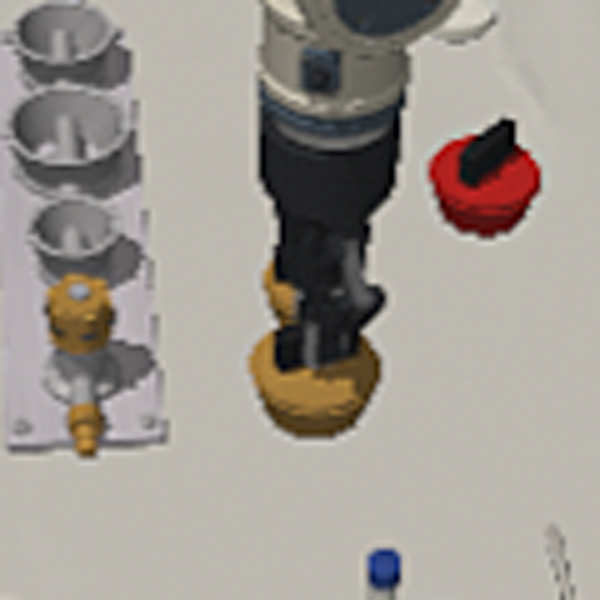

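Emit:
step_arm(jaw=[0.05,0.05,0.05,0.05,0.05,0.05,0.05,0.05], linear=[[0.2,0.6,-0.2],[0.2,0.9,0],[0.2,0.95,0],[0.2,0.95,0],[0.2,0.95,0],[0.2,0.95,0],[0.2,0.95,0],[0.2,0.95,0]], angular=[[0,0,0],[0,0,0],[0,0,0],[0,0,0],[0,0,0],[0,0,0],[0,0,0],[0,0,0]])

```text
clock: 14.3
ee_pos: [549.3, 60.2, 129.8]
ee_rot: [-3.099, -0.516, 0.004]
contact_force: [0.5, -0.4, -3.0]
width: 0.147
```

Emit:
step_arm(jaw=[0.05,0.05,0.05,0.05,0.05,0.05,0.05,0.05], linear=[[0.2,0.95,0],[0.2,0.95,0],[0.2,0.95,0],[0.2,0.95,0],[0.12,0.9,0],[0,0.4,0],[0,0,0],[0,0,0]], angular=[[0,0,0],[0,0,0],[0,0,0],[0,0,0],[0,0,0],[0,0,0],[0,0,-1],[0,0,-1]])

```text
clock: 15.1
ee_pos: [611.8, -52.0, 129.9]
ee_rot: [-2.994, -0.949, 0.003]
contact_force: [0.3, 0.4, -1.7]
width: 0.147
```

Emit:
step_arm(jaw=[0.05,0.05,0.05,0.05,0.05,0.05,0.05,0.05], linear=[[0,0,0],[0,0,0],[0,0,0],[0,0,0],[0,0,0],[0,0,0],[0,0,0],[0,0,0]], angular=[[0,0,-1],[0,0,-1],[0,0,-1],[0,0,-1],[0,0,-1],[0,0,-1],[0,0,-1],[0,0,-0.57]])

```text
clock: 15.9
ee_pos: [611.7, -51.3, 130.0]
ee_rot: [-2.106, -2.329, 0.002]
contact_force: [-0.3, 0.6, -1.7]
width: 0.153
```

Run:
```python
from h import *
mv(612.5,-51.5,128,5.5)
s=get("side"); crop(s,200,130,320,270,5,"s14.png")
t=get("top"); crop(t,240,130,370,230,6,"t14.png")
```

```text
t 15.9 pos [611.7 -51.3 130. ] tilt [-0.002  0.    -1.   ] y-ang 5.8 x-ang 95.8 q [-0.1   0.55  1.72  0.    0.87 -0.2 ] F [-0.3  0.6 -1.7] M [-0.06 -0.03 -0.01] w 13.0
units xyz [-0.01  0.03  0.08] turn options (8deg, +cw) [np.float64(45.03), np.float64(22.53), np.float64(0.03), np.float64(-22.47)]
```

View pics/s14.png

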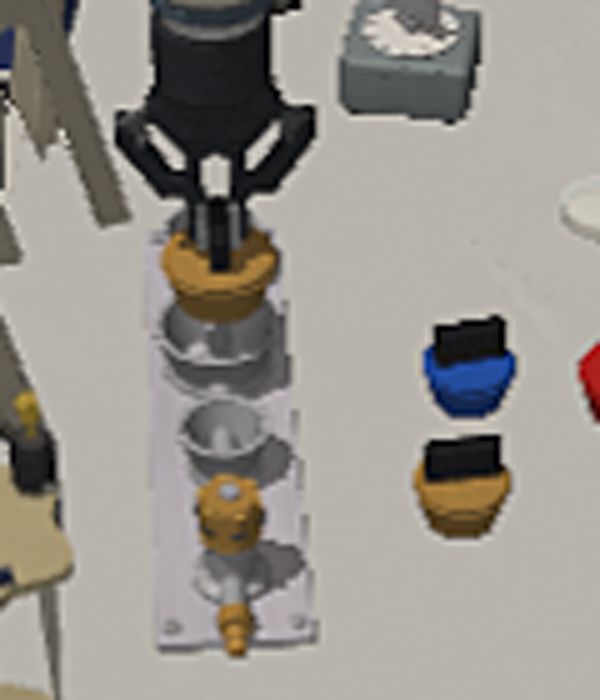

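View pics/t14.png

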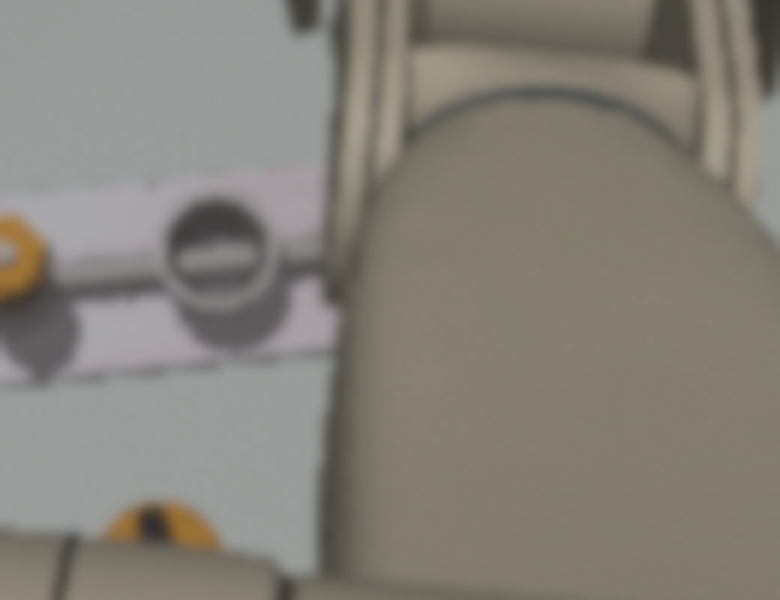

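Emit:
step_arm(jaw=[0.05,0.05,0.05,0.05,0.05,0.05,0.05,0.05], linear=[[0,0.03,0.4],[0,0,0.4],[0,0,0.4],[0,0,0.3],[0,0,0.2],[0,0,0.15],[0,0,0.1],[0,0,0]], angular=[[0,0,0],[0,0,0],[0,0,0],[0,0,0],[0,0,0],[0,0,0],[0,0,0],[0,0,0]])

```text
clock: 16.8
ee_pos: [614.1, -52.7, 82.7]
ee_rot: [2.112, 2.323, 0.0]
contact_force: [0.4, -4.3, -1.3]
width: 0.148
```

Run:
```python
from h import *
mv(612.5,-51.5,78,5.5)
s=get("side"); crop(s,200,130,320,270,5,"s15.png")
```

```text
t 16.8 pos [614.1 -52.7  82.7] tilt [ 0.001 -0.001 -1.   ] y-ang 5.5 x-ang 95.5 q [-0.1   0.63  1.74 -0.    0.78 -0.2 ] F [ 0.4 -4.3 -1.3] M [-0.9  -0.11 -0.04] w 12.6
units xyz [ 0.05 -0.06  0.19] turn options (8deg, +cw) [np.float64(45.0), np.float64(22.5), np.float64(-0.0), np.float64(-22.5)]
```

View pics/s15.png

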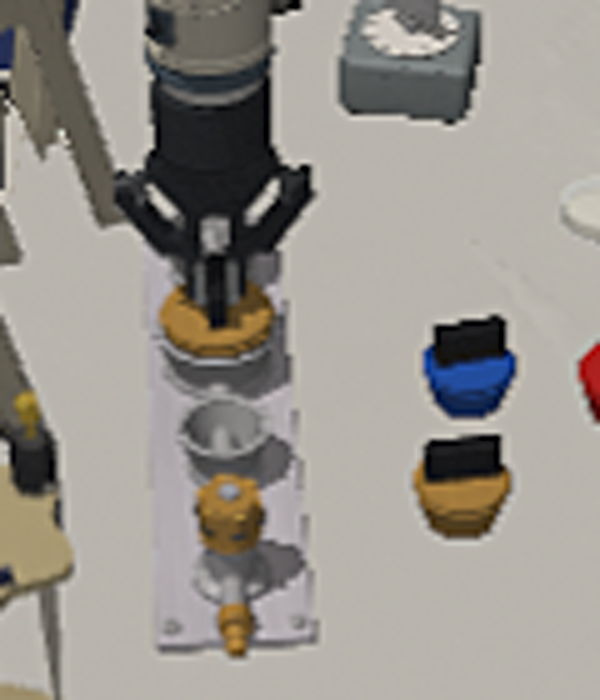

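Emit:
step_arm(jaw=[0.05,0.05,0.05,0.05,0.05,0.05,0.05,0.05], linear=[[-0.06,0,0.05],[-0.02,0,0.05],[0,0,0.05],[0,0,0.05],[0,0,0.05],[0,0,0],[0,0,0],[0,0,0]], angular=[[0,0,0],[0,0,0],[0,0,0],[0,0,0],[0,0,0],[0,0,0],[0,0,0],[0,0,0]], force=30)

```text
clock: 17.65
ee_pos: [614.5, -54.0, 78.5]
ee_rot: [2.112, 2.324, 0.002]
contact_force: [-4.7, -2.7, 19.3]
width: 0.149
```

Run:
```python
from h import *
mv(612.5,-51.5,78,5.5)
```

```text
t 17.65 pos [614.5 -54.   78.5] tilt [ 0.002 -0.    -1.   ] y-ang 5.5 x-ang 95.5 q [-0.11  0.63  1.74 -0.    0.77 -0.2 ] F [-4.7 -2.7 19.3] M [-0.34  0.79  0.03] w 12.7
units xyz [ 0.11 -0.07  0.02] turn options (8deg, +cw) [np.float64(45.0), np.float64(22.5), np.float64(-0.0), np.float64(-22.5)]
```

Emit:
step_arm(jaw=[0.7,0.7,0.7,0.7,0.7,0.7,0.7,0.7], linear=[[0,0,0],[0,0,0],[0,0,0],[0,0,0],[0,0,-1],[0,0,-1],[0,0,-1],[0,0,-1]], angular=[[0,0,0],[0,0,0],[0,0,0],[0,0,0],[0,0,0],[0,0,0],[0,0,0],[0,0,0]])

```text
clock: 18.45
ee_pos: [613.4, -53.7, 176.6]
ee_rot: [-2.113, -2.324, 0.001]
contact_force: [0.1, 0.2, -1.2]
width: 0.699
```

Run:
```python
from h import *
mv(452.5,72.2,180,-79.5)
s=get("side"); crop(s,200,130,320,270,5,"s16.png")
```

```text
t 18.45 pos [613.4 -53.7 176.6] tilt [-0.001  0.    -1.   ] y-ang 5.5 x-ang 95.5 q [-0.11  0.49  1.7   0.    0.95 -0.2 ] F [ 0.1  0.2 -1.2] M [ 0.02 -0.04  0.03] w 59.4
units xyz [ 5.63 -5.93 -0.13] turn options (8deg, +cw) [np.float64(55.62), np.float64(33.12), np.float64(10.62), np.float64(-11.88)]
```

View pics/s16.png

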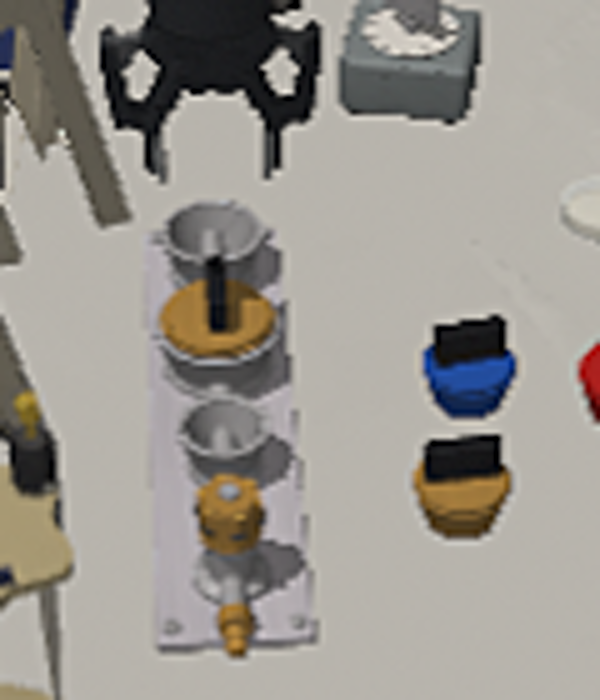

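Emit:
step_arm(jaw=[1,1,1,1,1,1,1,1], linear=[[0.9,-0.95,0],[0.95,-1,0],[0.95,-1,0],[0.95,-1,0],[0.95,-1,0],[0.93,-0.98,0],[0,0,0],[0,0,0]], angular=[[0,0,0],[0,0,0],[0,0,0],[0,0,0],[0,0,0],[0,0,0],[0,0,1],[0,0,1]])

```text
clock: 19.3
ee_pos: [451.7, 72.9, 176.0]
ee_rot: [-2.42, -2.003, 0.001]
contact_force: [0.2, -0.4, -0.1]
width: 0.994
```

Emit:
step_arm(jaw=[1,1,1,1,1,1,1,1], linear=[[0,0,0],[0,0,0],[0,0,0],[0,0,0],[0,0,0],[0,0,0.6],[0,0,1],[0,0,1]], angular=[[0,0,1],[0,0,1],[0,0,1],[0,0,1],[0,0,1],[0,0,1],[0,0,1],[0,0,1]])

```text
clock: 20.1
ee_pos: [453.1, 72.3, 110.5]
ee_rot: [-3.114, -0.414, -0.002]
contact_force: [0.4, 0.5, 0.3]
width: 1.005
```

Run:
```python
from h import *
mv(452.3,72.3,55.5,-79.5)
s=get("side"); crop(s,220,150,340,270,6,"s17.png")
t=get("top")
```

```text
t 20.1 pos [453.1  72.3 110.5] tilt [ 0.001  0.    -1.   ] y-ang -74.9 x-ang 15.1 q [0.13 0.41 2.08 0.   0.65 1.44] F [0.4 0.5 0.3] M [0.05 0.02 0.03] w 85.4
units xyz [-0.03 -0.01  2.2 ] turn options (8deg, +cw) [np.float64(45.58), np.float64(23.08), np.float64(0.58), np.float64(-21.92)]
```

View pics/s17.png

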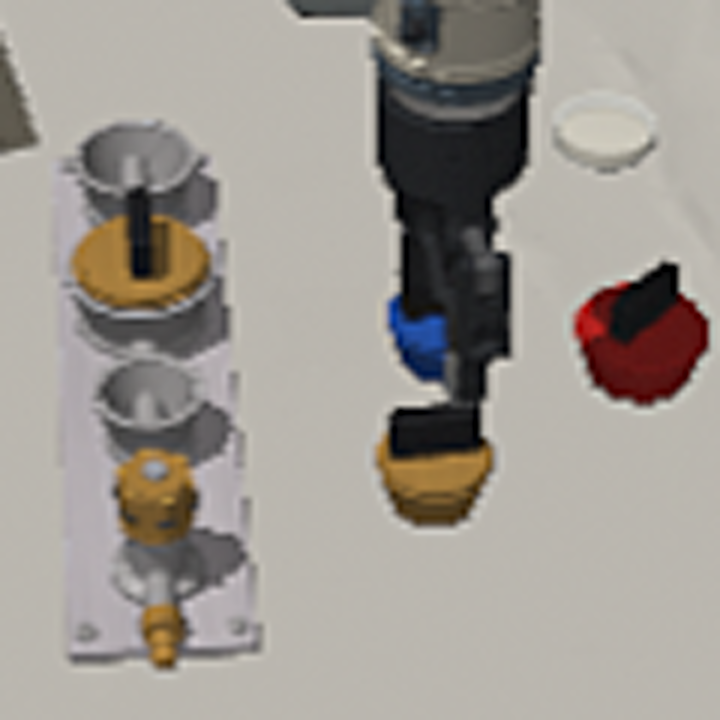

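Emit:
step_arm(jaw=[1,1,1,1,1,0.5,0.1,0.05], linear=[[-0.03,-0.01,0.8],[0,0,0.7],[0,0,0.4],[0,0,0.2],[0,0,0.1],[0,0,0],[0,0,0],[0,0,0]], angular=[[0,0,0.58],[0,0,0],[0,0,0],[0,0,0],[0,0,0],[0,0,0],[0,0,0],[0,0,0]], force=25)

```text
clock: 21.0
ee_pos: [452.2, 72.3, 56.6]
ee_rot: [-3.128, -0.297, -0.001]
contact_force: [1.0, 0.6, -0.1]
width: 0.516
```

Emit:
step_arm(jaw=[0.05,0.05,0.05,0.05,0.05,0.05,0.05,0.05], linear=[[0,0,0],[0,0,0],[0,0,0],[0,0,0],[0,0,0],[0,0,0],[0,0,0],[0,0,0]], angular=[[0,0,0],[0,0,0],[0,0,0],[0,0,0],[0,0,0],[0,0,0],[0,0,0],[0,0,0]])

```text
clock: 21.8
ee_pos: [451.9, 72.2, 56.1]
ee_rot: [-3.128, -0.296, -0.0]
contact_force: [-0.5, 1.8, 3.1]
width: 0.156
```

Run:
```python
from h import *
mv(623,-154,128,5.5)
```

```text
t 21.8 pos [451.9  72.2  56.1] tilt [ 0.  0. -1.] y-ang -79.2 x-ang 10.8 q [0.13 0.52 2.09 0.   0.53 1.51] F [-0.5  1.8  3.1] M [ 0.13  0.09 -0.02] w 13.3
units xyz [ 5.02 10.17 -2.87] turn options (8deg, +cw) [np.float64(34.42), np.float64(11.92), np.float64(-10.58), np.float64(-33.08)]
```

Emit:
step_arm(jaw=[0.05,0.05,0.05,0.05,0.05,0.05,0.05,0.05], linear=[[0,0,0],[0,0,-0.4],[0,0,-0.7],[0,0,-0.7],[0,0,-0.7],[0,0,-0.7],[0,0,-0.6],[0,0,0]], angular=[[0,0,0],[0,0,0],[0,0,0],[0,0,0],[0,0,0],[0,0,0],[0,0,0],[0,0,0]], force=60)

```text
clock: 22.6
ee_pos: [453.0, 72.3, 153.0]
ee_rot: [-3.128, -0.296, -0.006]
contact_force: [0.5, -0.2, -0.4]
width: 0.147
```

Emit:
step_arm(jaw=[0.05,0.05,0.05,0.05,0.05,0.05,0.05,0.05], linear=[[0.3,0.6,0],[0.45,0.9,0],[0.45,0.9,0],[0.45,0.9,0],[0.45,0.9,0],[0.45,0.9,0],[0.45,0.9,0],[0.45,0.9,0]], angular=[[0,0,0],[0,0,0],[0,0,0],[0,0,0],[0,0,0],[0,0,0],[0,0,0],[0,0,0]])

```text
clock: 23.4
ee_pos: [568.8, -81.9, 150.0]
ee_rot: [-3.127, -0.296, 0.003]
contact_force: [0.6, 0.4, -1.5]
width: 0.148
```

Run:
```python
from h import *
mv(623,-154,128,5.5)
s=get("side"); crop(s,200,100,320,270,4,"s18.png")
```

```text
t 23.4 pos [568.8 -81.9 150. ] tilt [-0.002  0.    -1.   ] y-ang -79.2 x-ang 10.8 q [-0.16  0.48  1.81 -0.    0.86  1.22] F [ 0.6  0.4 -1.5] M [ 0.04 -0.07  0.02] w 12.6
units xyz [1.59 3.24 0.88] turn options (8deg, +cw) [np.float64(34.41), np.float64(11.91), np.float64(-10.59), np.float64(-33.09)]
```

View pics/s18.png

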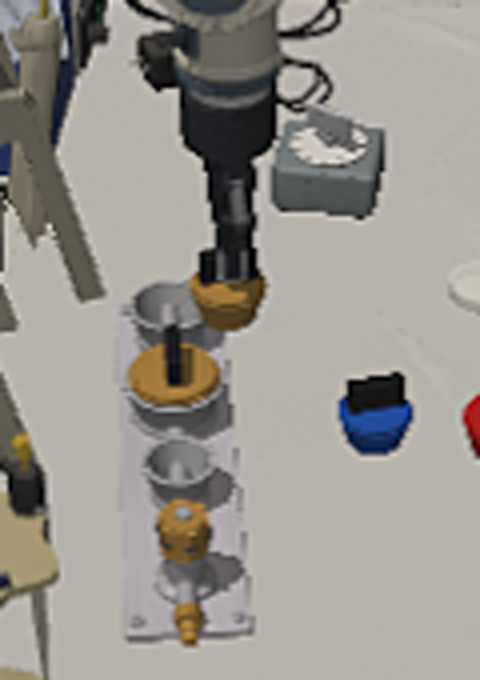

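Run:
```python
from h import *
s=np.load("s0.npy",allow_pickle=True).item(); t=np.load("t0.npy",allow_pickle=True).item()
print(onz(s,[(200+92/4,100+298/4)],0))
print([onz(t,[(368,140)],z).round(0) for z in (0,100,200)], [onz(t,[(291,131)],z).round(0) for z in (0,100)])
```

```text
[[ 697.05661075 -217.81235776    0.        ]]
[array([[ 710., -234.,    0.]]), array([[ 678., -210.,  100.]]), array([[ 646., -187.,  200.]])] [array([[738.,  -2.,   0.]]), array([[704.,   3., 100.]])]
```

Emit:
step_arm(jaw=[0.05,0.05,0.05,0.05,0.05,0.05,0.05,0.05], linear=[[0.4,0.8,0],[0.4,0.8,0],[0.4,0.8,0],[0.3,0.7,0],[0.09,0.14,0],[0,0,0],[0,0,0],[0,0,0]], angular=[[0,0,0],[0,0,0],[0,0,0],[0,0,0],[0,0,0],[0,0,-1],[0,0,-1],[0,0,-1]])

```text
clock: 24.25
ee_pos: [622.2, -152.3, 150.1]
ee_rot: [-2.994, -0.948, 0.003]
contact_force: [-0.3, 0.3, -1.5]
width: 0.148
```

Emit:
step_arm(jaw=[0.05,0.05,0.05,0.05,0.05,0.05,0.05,0.05], linear=[[0,0,0],[0,0,0],[0,0,0],[0,0,0],[0,0,0.4],[0,0,0.4],[0,0,0.2],[0,0,0]], angular=[[0,0,-1],[0,0,-1],[0,0,-1],[0,0,-1],[0,0,-1],[0,0,-1],[0,0,-1],[0,0,-0.59]])

```text
clock: 25.05
ee_pos: [621.6, -152.0, 124.3]
ee_rot: [-2.103, -2.329, 0.002]
contact_force: [-0.4, 1.0, -1.1]
width: 0.15
```

Run:
```python
from h import *
mv(622.5,-153.5,78,5.5)
s=get("side"); crop(s,200,100,320,270,4,"s19.png")
```

```text
t 25.05 pos [ 621.6 -152.   124.3] tilt [-0.003  0.001 -1.   ] y-ang 5.8 x-ang 95.8 q [-0.26  0.59  1.66  0.    0.89 -0.36] F [-0.4  1.  -1.1] M [-0.01 -0.05 -0.  ] w 12.7
units xyz [-0.07  0.04  1.85] turn options (8deg, +cw) [np.float64(45.04), np.float64(22.54), np.float64(0.04), np.float64(-22.46)]
```

View pics/s19.png

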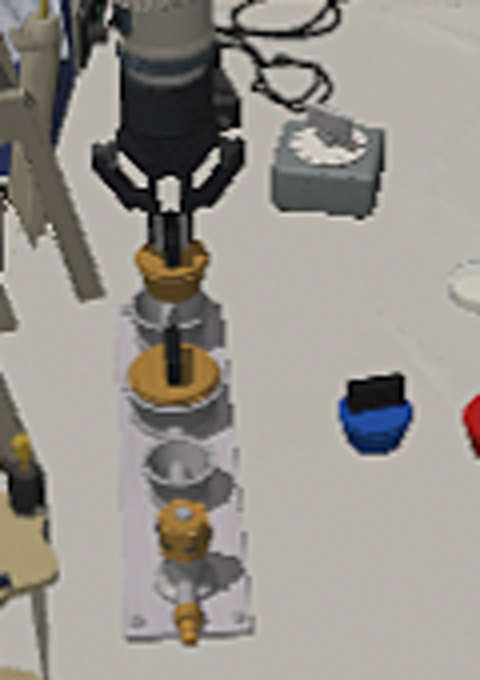

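Emit:
step_arm(jaw=[0.05,0.05,0.05,0.05,0.05,0.05,0.05,0.05], linear=[[-0.09,0.05,0.4],[0,0,0.4],[0,0,0.4],[0,0,0.2],[0,0,0.2],[0,0,0.1],[0,0,0],[0,0,0]], angular=[[0,0,0],[0,0,0],[0,0,0],[0,0,0],[0,0,0],[0,0,0],[0,0,0],[0,0,0]])

```text
clock: 25.9
ee_pos: [624.9, -155.3, 83.8]
ee_rot: [2.111, 2.326, 0.0]
contact_force: [-0.7, 0.4, -1.4]
width: 0.15
```

Run:
```python
from h import *
mv(622.5,-153.5,78,5.5)
```

```text
t 25.9 pos [ 624.9 -155.3   83.8] tilt [ 0. -0. -1.] y-ang 5.5 x-ang 95.5 q [-0.26  0.65  1.67 -0.    0.82 -0.36] F [-0.7  0.4 -1.4] M [0.03 0.03 0.02] w 12.8
units xyz [ 0.08 -0.09  0.23] turn options (8deg, +cw) [np.float64(45.0), np.float64(22.5), np.float64(0.0), np.float64(-22.5)]
```

Emit:
step_arm(jaw=[0.05,0.05,0.05,0.05,0.05,0.05,0.05,0.05], linear=[[0.03,-0.05,0.06],[0,0,0.06],[0,0,0.06],[0,0,0.05],[0,0,0.05],[0,0,0],[0,0,0],[0,0,0]], angular=[[0,0,0],[0,0,0],[0,0,0],[0,0,0],[0,0,0],[0,0,0],[0,0,0],[0,0,0]], force=30)

```text
clock: 26.7
ee_pos: [625.2, -154.2, 78.5]
ee_rot: [2.11, 2.324, 0.004]
contact_force: [1.0, 4.5, 10.1]
width: 0.15
```

Run:
```python
from h import *
mv(622.5,-153.5,78,5.5)
```

```text
t 26.7 pos [ 625.2 -154.2   78.5] tilt [ 0.004  0.    -1.   ] y-ang 5.5 x-ang 95.5 q [-0.26  0.66  1.67  0.    0.8  -0.36] F [ 1.   4.5 10.1] M [ 0.81 -0.38 -0.04] w 12.8
units xyz [ 0.04 -0.11  0.02] turn options (8deg, +cw) [np.float64(45.0), np.float64(22.5), np.float64(0.0), np.float64(-22.5)]
```

Emit:
step_arm(jaw=[0.6,0.6,0.6,0.6,0.6,0.6,0.6,0.6], linear=[[0,0,0],[0,0,0],[0,0,0],[0,0,0],[0,0,-1],[0,0,-1],[0,0,-1],[0,0,-1]], angular=[[0,0,0],[0,0,0],[0,0,0],[0,0,0],[0,0,0],[0,0,0],[0,0,0],[0,0,0]])

```text
clock: 27.5
ee_pos: [623.0, -154.7, 177.2]
ee_rot: [-2.111, -2.326, 0.001]
contact_force: [0.8, 0.4, -0.7]
width: 0.595
```

Run:
```python
from h import *
st()
s=get("side"); crop(s,210,130,290,250,6,"s20.png"); cv2.imwrite("pics/s21.png",s["color"][:,:,::-1])
```

```text
t 27.5 pos [ 623.  -154.7  177.2] tilt [-0.001  0.    -1.   ] y-ang 5.5 x-ang 95.5 q [-0.26  0.53  1.64 -0.    0.98 -0.36] F [ 0.8  0.4 -0.7] M [0.04 0.02 0.02] w 50.6
```

View pics/s20.png

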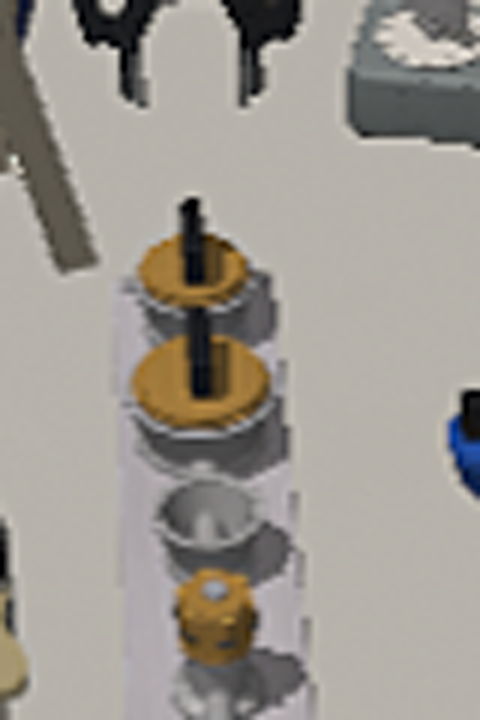

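View pics/s21.png

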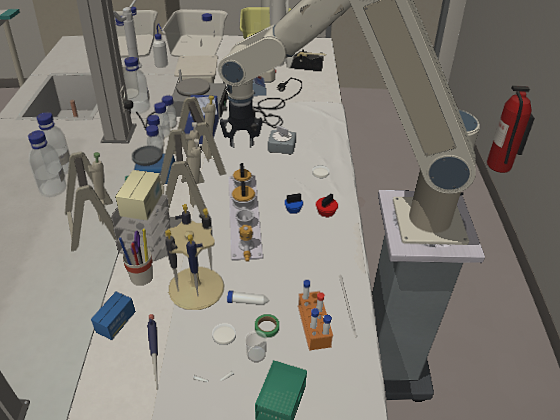

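Emit:
step_arm(jaw=[0.6,0.6,0.6,0.6,0.6,0.6,0.1,0.05], linear=[[0,0,1],[0,0,1],[0,0,0.9],[0,0,0.6],[0,0,0.35],[0,0,0.1],[0,0,0],[0,0,0]], angular=[[0,0,0],[0,0,0],[0,0,0],[0,0,0],[0,0,0],[0,0,0],[0,0,0],[0,0,0]], force=40)

```text
clock: 28.35
ee_pos: [624.1, -154.8, 78.7]
ee_rot: [2.111, 2.325, 0.001]
contact_force: [0.0, 0.2, -0.3]
width: 0.263
```

Emit:
step_arm(jaw=[0.05,0.05,0.05,0.05,0.05,0.05,0.05,0.05], linear=[[0,0,0],[0,0,0],[0,0,0],[0,0,0],[0,0,0],[0,0,0],[0,0,0],[0,0,0]], angular=[[0,0,0],[0,0,0],[0,0,0],[0,0,0],[0,0,0],[0,0,0.5],[0,0,0.8],[0,0,0.8]])

```text
clock: 29.15
ee_pos: [624.3, -154.7, 78.7]
ee_rot: [2.431, 1.987, 0.002]
contact_force: [1.9, 0.6, 5.9]
width: 0.154
```

Run:
```python
from h import *
mv(622.5,-153.5,78,-84.5)
```

```text
t 29.15 pos [ 624.3 -154.7   78.7] tilt [ 0.002 -0.001 -1.   ] y-ang -11.5 x-ang 78.5 q [-0.26  0.66  1.67 -0.    0.81 -0.06] F [1.9 0.6 5.9] M [ 0.29 -0.42  0.31] w 13.1
units xyz [ 0.03 -0.08  0.03] turn options (8deg, +cw) [np.float64(54.13), np.float64(31.63), np.float64(9.13), np.float64(-13.37)]
```

Emit:
step_arm(jaw=[0.05,0.05,0.05,0.05,0.05,0.05,0.05,0.05], linear=[[0,0,0],[0,0,0],[0,0,0],[0,0,0],[0,0,0],[0,0,0],[0,0,0],[0,0,0]], angular=[[0,0,0.9],[0,0,0.9],[0,0,0.9],[0,0,0.9],[0,0,0.9],[0,0,0.9],[0,0,0.9],[0,0,0.9]])

```text
clock: 29.95
ee_pos: [622.8, -153.4, 78.5]
ee_rot: [-3.088, -0.57, 0.002]
contact_force: [-1.1, 8.0, 8.6]
width: 0.151
```

Emit:
step_arm(jaw=[0.05,0.05,0.05,0.05,0.05,0.05,0.05,0.05], linear=[[0,0,0],[0,0,0],[0,0,0],[0,0,0],[0,0,0],[0,0,0],[0,0,0],[0,0,0]], angular=[[0,0,0.9],[0,0,0.9],[0,0,0.2],[0,0,0],[0,0,0],[0,0,0],[0,0,0],[0,0,0]])

```text
clock: 30.75
ee_pos: [622.7, -152.8, 78.6]
ee_rot: [-3.136, -0.143, 0.003]
contact_force: [-1.6, 9.1, 10.3]
width: 0.156
```

Run:
```python
from h import *
mv(622.5,-153.5,78,-84.5)
s=get("side"); crop(s,210,130,290,250,6,"s22.png")
```

```text
t 30.75 pos [ 622.7 -152.8   78.6] tilt [-0.002  0.002 -1.   ] y-ang -84.8 x-ang 5.2 q [-0.26  0.66  1.67  0.    0.81  1.22] F [-1.6  9.1 10.3] M [1.79 0.26 0.62] w 13.2
units xyz [-0.01  0.03  0.02] turn options (8deg, +cw) [np.float64(44.96), np.float64(22.46), np.float64(-0.04), np.float64(-22.54)]
```

View pics/s22.png

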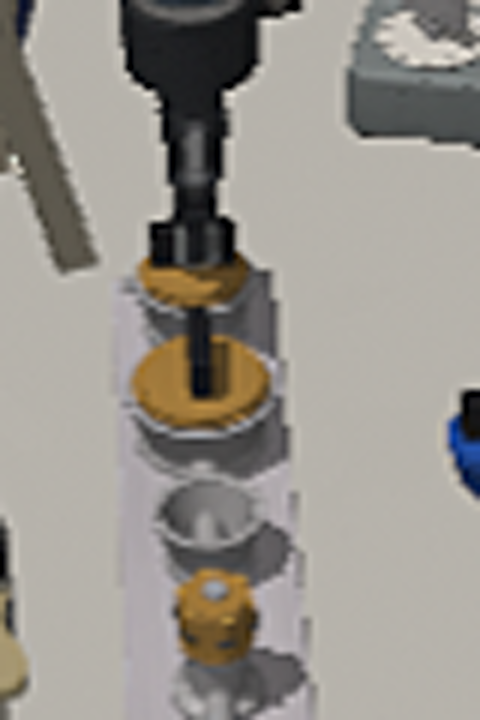

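Emit:
step_arm(jaw=[0.05,0.05,0.05,0.5,0.5,0.5,0.5,0.5], linear=[[0,-0.05,0],[0,0,0],[0,0,0],[0,0,0],[0,0,0],[0,0,0],[0,0,-0.5],[0,0,-1]], angular=[[0,0,0],[0,0,0],[0,0,0],[0,0,0],[0,0,0],[0,0,0],[0,0,0],[0,0,0]])

```text
clock: 31.6
ee_pos: [621.7, -153.1, 114.2]
ee_rot: [-3.137, -0.141, 0.007]
contact_force: [1.2, -0.1, -0.4]
width: 0.499
```

Emit:
step_arm(jaw=[0.6,0.6,0.6,0.6,0.6,0.6,0.6,0.6], linear=[[0,0,-1],[0,0,-1],[0,0,-0.5],[0,0,0],[0,0,0],[0,0,0],[0,0,0],[0,0,0]], angular=[[0,0,-1],[0,0,-1],[0,0,-1],[0,0,-1],[0,0,-1],[0,0,-1],[0,0,-1],[0,0,-1]])

```text
clock: 32.4
ee_pos: [623.2, -153.5, 178.7]
ee_rot: [2.582, 1.79, 0.0]
contact_force: [-0.7, -0.2, 0.6]
width: 0.6
```

Run:
```python
from h import *
mv(613,-54,178,5.5)
s=get("side"); crop(s,210,130,290,250,6,"s23.png")
```

```text
t 32.4 pos [ 623.2 -153.5  178.7] tilt [ 0. -0. -1.] y-ang -20.5 x-ang 69.5 q [-0.26  0.52  1.64 -0.    0.98  0.1 ] F [-0.7 -0.2  0.6] M [ 0.02  0.01 -0.  ] w 51.0
units xyz [ 3.58 -1.78  0.03] turn options (8deg, +cw) [np.float64(41.75), np.float64(19.25), np.float64(-3.25), np.float64(-25.75)]
```

View pics/s23.png

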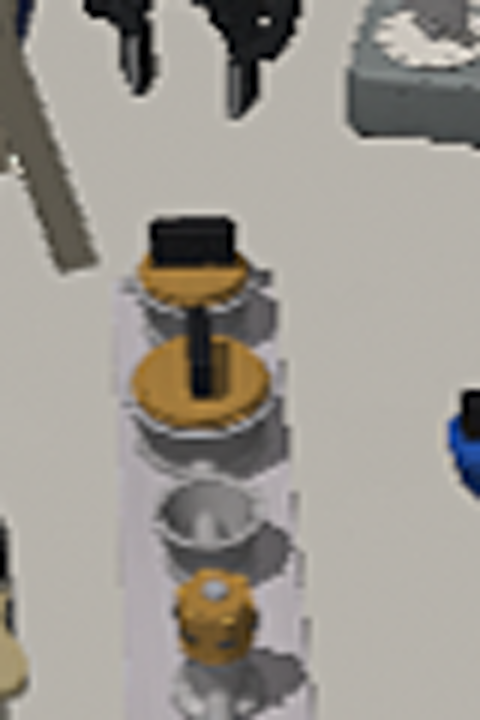

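Emit:
step_arm(jaw=[0.6,0.6,0.6,0.6,0.6,0.6,0.6,0.6], linear=[[0.8,-0.4,0],[0.9,-0.45,0],[0.9,-0.45,0],[0.9,-0.45,0],[0.08,-0.03,0],[0,0,0],[0,0,0],[0,0,0]], angular=[[0,0,0],[0,0,0],[0,0,0],[0,0,0],[0,0,-1],[0,0,-1],[0,0,-1],[0,0,-0.25]])

```text
clock: 33.25
ee_pos: [613.6, -53.8, 178.5]
ee_rot: [2.117, 2.32, 0.0]
contact_force: [0.4, 0.6, -0.3]
width: 0.598
```

Emit:
step_arm(jaw=[0.6,0.6,0.6,0.6,0.6,0.6,0.6,0.6], linear=[[0,0,1],[0,0,1],[0,0,1],[0,0,0.6],[0,0,0.3],[0,0,0.1],[0,0,0],[0,0,0]], angular=[[0,0,0],[0,0,0],[0,0,0],[0,0,0],[0,0,0],[0,0,0],[0,0,0],[0,0,0]])

```text
clock: 34.05
ee_pos: [614.3, -54.0, 78.9]
ee_rot: [2.119, 2.318, 0.002]
contact_force: [-0.2, 0.1, -0.4]
width: 0.598
```

Run:
```python
from h import *
mv(613,-54,78.5,5.5)
s=get("side"); crop(s,210,130,290,250,6,"s24.png")
```

```text
t 34.05 pos [614.3 -54.   78.9] tilt [ 0.002 -0.    -1.   ] y-ang 5.1 x-ang 95.1 q [-0.11  0.63  1.74 -0.    0.77 -0.2 ] F [-0.2  0.1 -0.4] M [-0.01  0.01 -0.01] w 50.8
units xyz [ 0.   -0.05  0.01] turn options (8deg, +cw) [np.float64(44.95), np.float64(22.45), np.float64(-0.05), np.float64(-22.55)]
```

View pics/s24.png

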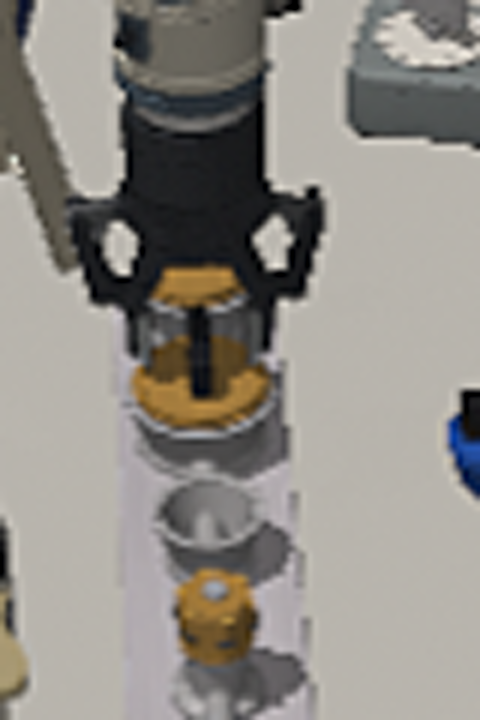

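Emit:
step_arm(jaw=[0.4,0.1,0.05,0.05,0.05,0.05,0.05,0.05], linear=[[0.05,-0.04,0],[0,0,0],[0,0,0],[0,0,0],[0,0,0],[0,0,0],[0,0,0],[0,0,0]], angular=[[0,0,0],[0,0,0],[0,0,0],[0,0,0],[0,0,0],[0,0,0],[0,0,0],[0,0,0.4]])

```text
clock: 34.9
ee_pos: [614.0, -52.6, 78.6]
ee_rot: [2.182, 2.257, 0.003]
contact_force: [4.5, 3.1, 2.9]
width: 0.154
```

Emit:
step_arm(jaw=[0.05,0.05,0.05,0.05,0.05,0.05,0.05,0.05], linear=[[0,0,0],[0,0,0],[0,0,0],[0,0,0],[0,0,0],[0,0,0],[0,0,0],[0,0,0]], angular=[[0,0,0.9],[0,0,0.9],[0,0,0.9],[0,0,0.9],[0,0,0.9],[0,0,0.9],[0,0,0.9],[0,0,0.9]])

```text
clock: 35.7
ee_pos: [614.2, -52.7, 78.6]
ee_rot: [3.002, 0.921, 0.006]
contact_force: [6.4, 1.7, 3.9]
width: 0.154
```

Run:
```python
from h import *
mv(613,-53,78.5,-84.5)
```

```text
t 35.7 pos [614.2 -52.7  78.6] tilt [ 0.004 -0.    -1.   ] y-ang -55.9 x-ang 34.1 q [-0.1   0.63  1.74 -0.    0.77  0.87] F [6.4 1.7 3.9] M [ 0.35 -1.12  0.41] w 13.1
units xyz [-0.05 -0.02  0.  ] turn options (8deg, +cw) [np.float64(48.58), np.float64(26.08), np.float64(3.58), np.float64(-18.92)]
```

Emit:
step_arm(jaw=[0.05,0.05,0.05,0.05,0.05,0.05,0.05,0.05], linear=[[0.03,0.02,0],[0,0,0],[0,0,0],[0,0,0],[0,0,0],[0,0,0],[0,0,0],[0,0,0]], angular=[[0,0,0.9],[0,0,0.9],[0,0,0.9],[0,0,0.9],[0,0,0],[0,0,0],[0,0,0],[0,0,0]])

```text
clock: 36.5
ee_pos: [614.5, -52.9, 78.5]
ee_rot: [3.138, 0.154, 0.004]
contact_force: [3.7, 0.6, 5.7]
width: 0.156
```

Run:
```python
from h import *
mv(613,-53,78.5,-84.5)
```

```text
t 36.5 pos [614.5 -52.9  78.5] tilt [ 0.002 -0.    -1.   ] y-ang -84.4 x-ang 5.6 q [-0.11  0.63  1.74  0.    0.77  1.37] F [3.7 0.6 5.7] M [ 0.16 -0.67 -0.21] w 13.2
units xyz [-0.06  0.    0.  ] turn options (8deg, +cw) [np.float64(45.02), np.float64(22.52), np.float64(0.02), np.float64(-22.48)]
```

Emit:
step_arm(jaw=[0.5,0.5,0.5,0.5,0.5,0.5,0.5,0.5], linear=[[0,0,0],[0,0,0],[0,0,0],[0,0,-0.5],[0,0,-1],[0,0,-1],[0,0,-1],[0,0,-1]], angular=[[0,0,0],[0,0,0],[0,0,0],[0,0,0],[0,0,0],[0,0,0],[0,0,0],[0,0,0]])

```text
clock: 37.3
ee_pos: [613.1, -52.8, 192.1]
ee_rot: [3.138, 0.152, -0.0]
contact_force: [0.2, -0.9, -0.6]
width: 0.499
```

Emit:
step_arm(jaw=[0.7,0.7,0.7,0.7,0.7,0.7,0.7,0.7], linear=[[-1,0,0],[-1,0,0],[-1,0,0],[-1,0,0],[-1,0,0],[-1,0,0],[0,0,0],[0,0,0]], angular=[[0,0,0],[0,0,0],[0,0,0],[0,0,0],[0,0,0],[0,0,0],[0,0,0],[0,0,0]])

```text
clock: 38.1
ee_pos: [464.3, -67.4, 191.2]
ee_rot: [3.138, 0.151, 0.002]
contact_force: [0.5, 0.2, 0.2]
width: 0.701
```

Run:
```python
from h import *
st()
s=get("side"); crop(s,210,110,310,250,5,"s25.png"); crop(s,262,122,302,158,14,"s26.png")
t=get("top"); crop(t,220,130,460,280,3.3,"t25.png"); crop(t,405,180,455,235,10,"t26.png")
```

```text
t 38.1 pos [464.3 -67.4 191.2] tilt [ 0.001 -0.    -1.   ] y-ang -84.5 x-ang 5.5 q [-0.17  0.28  2.01  0.    0.86  1.3 ] F [0.5 0.2 0.2] M [ 0.06 -0.05 -0.04] w 59.6
```

View pics/s25.png

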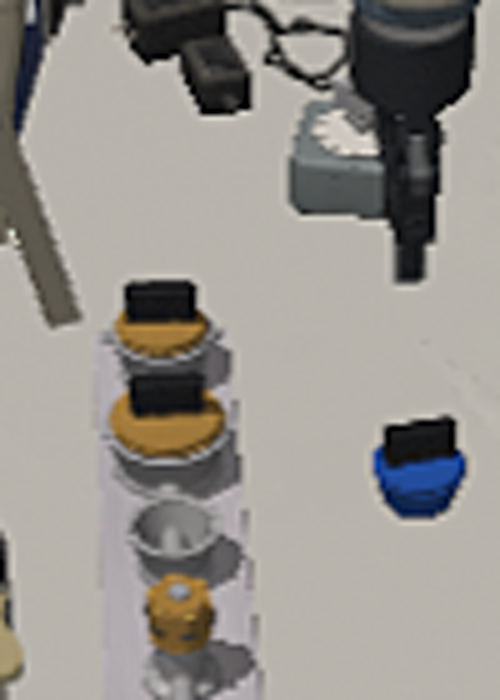

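View pics/t25.png

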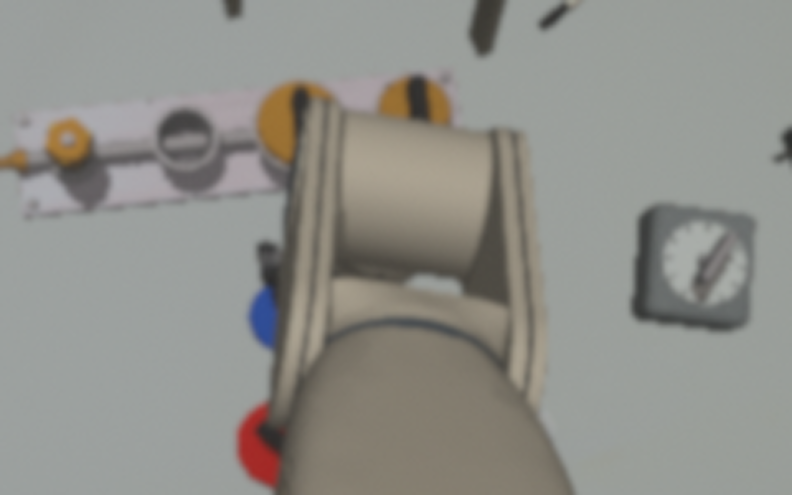

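View pics/s26.png

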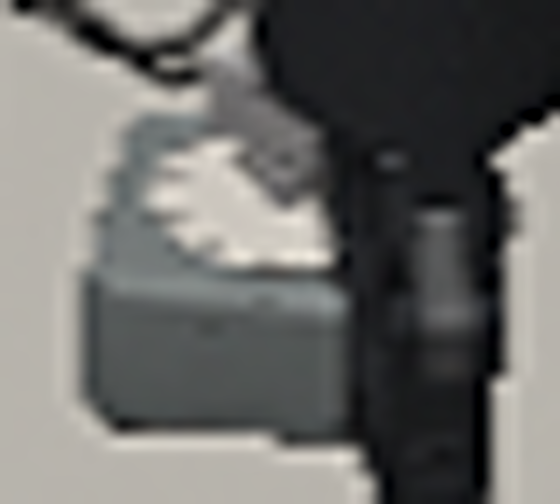

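View pics/t26.png

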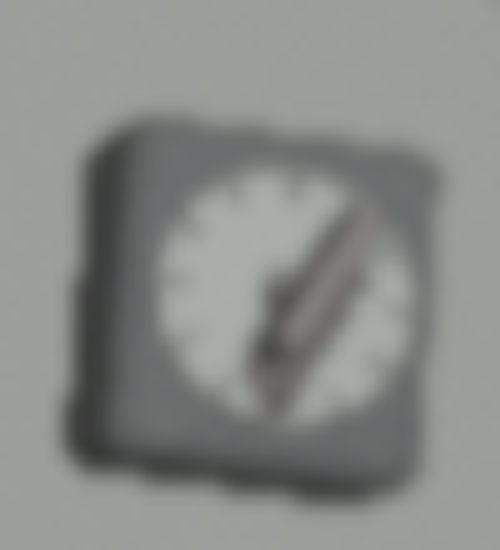

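Run:
```python
from h import *
s=np.load("s0.npy",allow_pickle=True).item(); t=np.load("t0.npy",allow_pickle=True).item()
crop(s,262,122,302,158,18,"s27.png")
f=lambda u,v:((u+.5)/10+405-.5,(v+.5)/10+180-.5)
print("dial",onz(t,[f(286,293)],57))
print("key",[onz(t,[f(320,293)],z).round(1) for z in (67,81,95)])
a=onz(t,[f(272,385),f(368,208)],85); print(a.round(1))
```

```text
dial [[ 490.93271481 -395.19787802   57.        ]]
key [array([[ 489.4, -400.8,   67. ]]), array([[ 487.2, -395.4,   81. ]]), array([[ 485.1, -389.9,   95. ]])]
[[ 461.3 -379.1   85. ]
 [ 510.2 -408.5   85. ]]
```

View pics/s27.png

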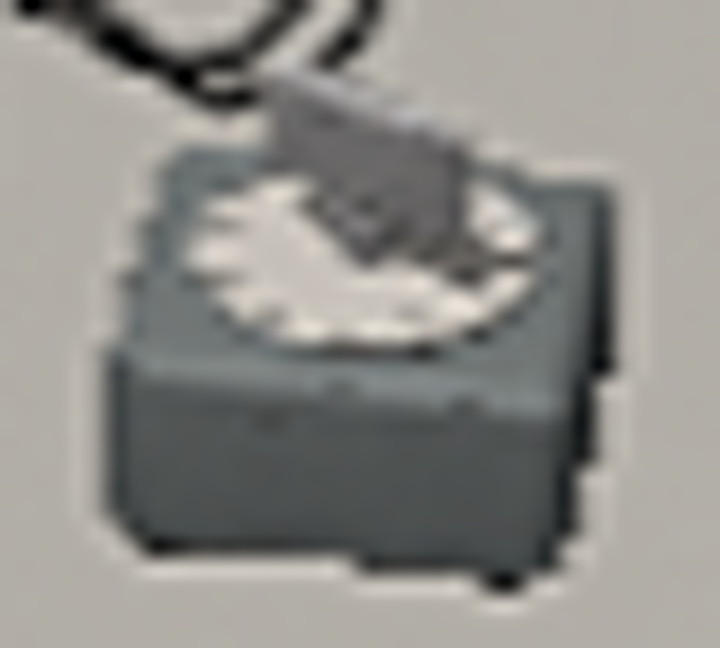

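Run:
```python
from h import *
s=np.load("s0.npy",allow_pickle=True).item()
f=lambda u,v:((u+.5)/18+262-.5,(v+.5)/18+122-.5)
a=onz(s,[f(275,82),f(468,145)],95); print(a.round(1),np.rad2deg(np.arctan2(*(a[1]-a[0])[[1,0]])), a.mean(0),np.linalg.norm(a[1]-a[0]))
print("dial",onz(s,[f(365,258)],57).round(1))
print("wing ctr",onz(s,[f(368,160)],81).round(1))
mv(488,-394,160,58)
```

```text
[[ 509.7 -397.3   95. ]
 [ 469.8 -375.2   95. ]] 151.02679023073728 [ 489.72378636 -386.20868731   95.        ] 45.65840253712352
dial [[ 490.1 -390.    57. ]]
wing ctr [[ 490.1 -390.3   81. ]]
t 38.2 pos [465.2 -67.3 191. ] tilt [ 0.002 -0.    -1.   ] y-ang -84.4 x-ang 5.6 q [-0.17  0.28  2.01  0.    0.86  1.3 ] F [0.4 0.2 0.4] M [ 0.05 -0.04  0.03] w 59.5
units xyz [-0.36 13.09  1.24] turn options (8deg, +cw) [np.float64(27.19), np.float64(4.69), np.float64(-17.81), np.float64(-40.31)]
```

Emit:
step_arm(jaw=[0.8,0.8,0.8,0.8,0.8,0.8,0.8,0.8], linear=[[-0.03,0.9,0],[-0.03,1,0],[-0.03,1,0],[-0.03,1,0],[-0.03,1,0],[-0.03,1,0],[-0.03,1,0],[-0.03,1,0]], angular=[[0,0,0],[0,0,0],[0,0,0],[0,0,0],[0,0,0],[0,0,0],[0,0,0],[0,0,0]])

```text
clock: 39.0
ee_pos: [478.1, -265.7, 190.3]
ee_rot: [3.138, 0.152, 0.001]
contact_force: [0.3, 0.3, -0.1]
width: 0.799
```

Emit:
step_arm(jaw=[0.8,0.8,0.8,0.8,0.8,0.8,0.8,0.8], linear=[[-0.03,1,0],[-0.03,1,0],[-0.03,1,0],[0,1,0],[0,1,0],[0,0.13,0],[0,0,0],[0,0,0]], angular=[[0,0,0],[0,0,0],[0,0,0],[0,0,0],[0,0,0],[0,0,0],[0,0,-1],[0,0,-1]])

```text
clock: 39.8
ee_pos: [487.6, -392.0, 189.9]
ee_rot: [-3.084, -0.595, 0.0]
contact_force: [0.2, 0.2, -0.3]
width: 0.803
```

Emit:
step_arm(jaw=[0.8,0.8,0.8,0.8,0.8,0.8,0.8,0.8], linear=[[0,0,0],[0,0,0],[0,0,0],[0,0,0],[0,0,0],[0,0,0],[0,0,0],[0,0,0]], angular=[[0,0,-1],[0,0,-1],[0,0,-1],[0,0,-1],[0,0,-1],[0,0,-1],[0,0,-1],[0,0,-1]])

```text
clock: 40.6
ee_pos: [487.8, -391.6, 190.1]
ee_rot: [-2.299, -2.14, -0.0]
contact_force: [0.2, 0.1, 0.2]
width: 0.798
```

Emit:
step_arm(jaw=[0.8,0.8,0.8,0.8,0.8,0.8,0.8,0.8], linear=[[0,0,0],[0,0,0],[0,0,0],[0,0,0],[0,0,0.4],[0,0,0.5],[0,0,0.4],[0,0,0]], angular=[[0,0,-1],[0,0,-1],[0,0,-1],[0,0,-1],[0,0,-1],[0,0,-1],[0,0,-1],[0,0,-0.8]])

```text
clock: 41.4
ee_pos: [487.0, -390.9, 156.1]
ee_rot: [-0.858, -3.019, -0.002]
contact_force: [-0.7, 0.2, 1.3]
width: 0.797
```

Run:
```python
from h import *
mv(489.5,-393,80,60)
s=get("side"); crop(s,230,90,330,170,7,"s28.png")
```

```text
t 41.4 pos [ 487.  -390.9  156.1] tilt [-0.002  0.002 -1.   ] y-ang 58.3 x-ang 148.3 q [-0.7   0.53  1.69  0.    0.93 -1.71] F [-0.7  0.2  1.3] M [-0.    0.02 -0.02] w 67.7
units xyz [-0.14 -0.02  3.04] turn options (8deg, +cw) [np.float64(44.79), np.float64(22.29), np.float64(-0.21), np.float64(-22.71)]
```

View pics/s28.png

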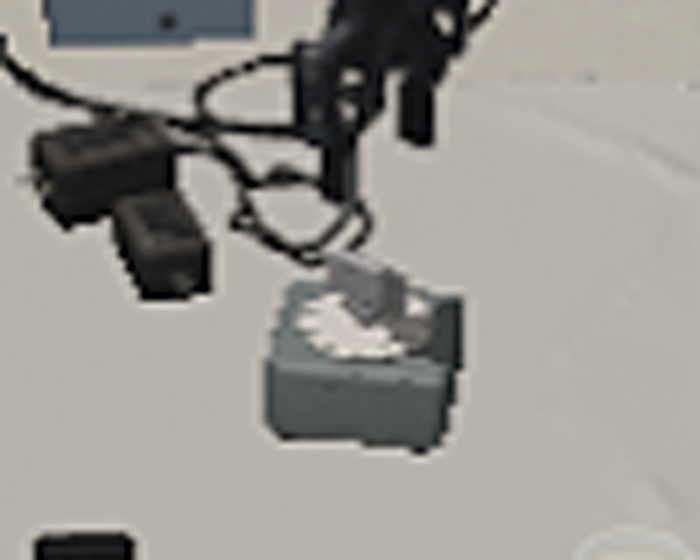

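Descend and grip with low force.

Emit:
step_arm(jaw=[0.8,0.8,0.8,0.8,0.8,0.8,0.8,0.8], linear=[[-0.1,0,0.7],[0,0,0.8],[0,0,0.7],[0,0,0.5],[0,0,0.2],[0,0,0.1],[0,0,0],[0,0,0]], angular=[[0,0,-0.2],[0,0,0],[0,0,0],[0,0,0],[0,0,0],[0,0,0],[0,0,0],[0,0,0]])

```text
clock: 42.25
ee_pos: [489.8, -393.9, 83.5]
ee_rot: [0.825, 3.03, -0.001]
contact_force: [0.2, 0.9, -0.9]
width: 0.802
```

Run:
```python
from h import *
mv(489.5,-393,80,60)
s=get("side"); crop(s,230,90,330,170,7,"s29.png")
```

```text
t 42.25 pos [ 489.8 -393.9   83.5] tilt [ 0.001 -0.001 -1.   ] y-ang 59.5 x-ang 149.5 q [-0.7   0.64  1.71  0.    0.8  -1.74] F [ 0.2  0.9 -0.9] M [ 0.04 -0.03  0.01] w 68.1
units xyz [0.03 0.03 0.14] turn options (8deg, +cw) [np.float64(44.94), np.float64(22.44), np.float64(-0.06), np.float64(-22.56)]
```

View pics/s29.png

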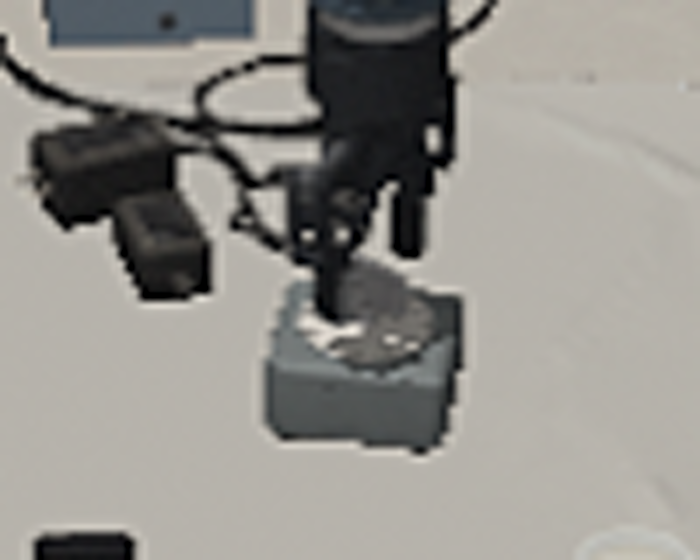

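Emit:
step_arm(jaw=[0.5,0.3,0.1,0.02,0.02,0.02,0.02,0.02], linear=[[0,0,0.06],[0,0,0],[0,0,0],[0,0,0],[0,0,0],[0,0,0],[0,0,0],[0,0,0]], angular=[[0,0,0],[0,0,0],[0,0,0],[0,0,0],[0,0,0],[0,0,0],[0,0,0],[0,0,0]], force=25)

```text
clock: 43.1
ee_pos: [489.7, -392.8, 81.7]
ee_rot: [0.826, 3.031, 0.002]
contact_force: [0.5, 6.1, 5.0]
width: 0.104
```

Run:
```python
from h import *
st()
```

```text
t 43.1 pos [ 489.7 -392.8   81.7] tilt [ 0.     0.001 -1.   ] y-ang 59.5 x-ang 149.5 q [-0.7   0.64  1.71  0.    0.79 -1.74] F [0.5 6.1 5. ] M [ 0.68 -0.25 -0.03] w 8.8
```

Emit:
step_arm(jaw=[0.02,0.02,0.02,0.02,0.02,0.02,0.02,0.02], linear=[[0,0.05,0],[0,0,0],[0,0,0],[0,0,0],[0,0,0],[0,0,0],[0,0,0],[0,0,0]], angular=[[0,0,0],[0,0,0.4],[0,0,0.9],[0,0,0.9],[0,0,0.9],[0,0,0.9],[0,0,0.9],[0,0,0.9]], force=40)

```text
clock: 43.9
ee_pos: [490.9, -391.8, 81.8]
ee_rot: [1.958, 2.456, 0.002]
contact_force: [2.6, 5.1, 3.8]
width: 0.098
```

Run:
```python
from h import *
st()
```

```text
t 43.9 pos [ 490.9 -391.8   81.8] tilt [ 0.001  0.    -1.   ] y-ang 12.9 x-ang 102.9 q [-0.69  0.64  1.71  0.    0.79 -0.92] F [2.6 5.1 3.8] M [ 0.82 -0.53  0.14] w 8.4
```

Emit:
step_arm(jaw=[0.02,0.02,0.02,0.02,0.02,0.02,0.02,0.02], linear=[[0.04,0.02,0],[0,0,0],[0,0,0],[0,0,0],[0,0,0],[0,0,0],[0,0,0],[0,0,0]], angular=[[0,0,0.9],[0,0,0.9],[0,0,0.9],[0,0,0.9],[0,0,0.9],[0,0,0.9],[0,0,0.9],[0,0,0.9]])

```text
clock: 44.7
ee_pos: [492.7, -392.2, 81.9]
ee_rot: [2.896, 1.207, 0.005]
contact_force: [7.9, 0.2, -2.7]
width: 0.095
```

Emit:
step_arm(jaw=[0.02,0.02,0.02,0.02,0.02,0.02,0.02,0.02], linear=[[0,0,0],[0,0,0],[0,0,0],[0,0,0],[0,0,0],[0,0,0],[0,0,0],[0,0,0]], angular=[[0,0,0.9],[0,0,0.9],[0,0,0.9],[0,0,0.9],[0,0,0.9],[0,0,0.9],[0,0,0.9],[0,0,0.5]])

```text
clock: 45.5
ee_pos: [493.3, -393.8, 81.9]
ee_rot: [3.127, -0.248, 0.01]
contact_force: [9.8, -6.7, -5.9]
width: 0.098
```

Run:
```python
from h import *
st()
```

```text
t 45.5 pos [ 493.3 -393.8   81.9] tilt [ 0.006 -0.005 -1.   ] y-ang -99.1 x-ang -9.1 q [-0.69  0.64  1.71 -0.    0.79  1.04] F [ 9.8 -6.7 -5.9] M [-0.98 -1.25  0.19] w 8.3
```

Emit:
step_arm(jaw=[0.6,0.6,0.6,0.6,0.6,0.6,0.6,0.6], linear=[[0,0,0],[0,0,0],[0,0,0],[0,0,-0.7],[0,0,-1],[0,0,-0.7],[0,0,0],[0,0,0]], angular=[[0,0,0],[0,0,0],[0,0,0],[0,0,0],[0,0,0],[0,0,0],[0,0,-1],[0,0,-1]])

```text
clock: 46.3
ee_pos: [490.2, -391.4, 142.1]
ee_rot: [3.134, 0.205, 0.001]
contact_force: [-0.2, 0.3, -0.1]
width: 0.596
```

Emit:
step_arm(jaw=[0.6,0.6,0.6,0.6,0.6,0.6,0.6,0.6], linear=[[0,0,0],[0,0,0],[0,0,0],[0,0,0],[0,0,0],[0,0,0],[0,0,0],[0,0,0]], angular=[[0,0,-1],[0,0,-1],[0,0,-1],[0,0,-1],[0,0,-1],[0,0,-1],[0,0,-1],[0,0,-1]])

```text
clock: 47.1
ee_pos: [489.9, -391.1, 141.1]
ee_rot: [-2.549, -1.835, 0.0]
contact_force: [0.3, -1.2, -0.0]
width: 0.596
```

Emit:
step_arm(jaw=[0.6,0.6,0.6,0.6,0.6,0.6,0.6,0.6], linear=[[0,0,0],[0,0,0],[0,0,0],[0,0,0],[0,0,0],[0,0,0],[0,0,0],[0,0,0]], angular=[[0,0,-1],[0,0,-1],[0,0,-1],[0,0,-1],[0,0,-1],[0,0,-1],[0,0,-1],[0,0,-1]])

```text
clock: 47.9
ee_pos: [489.8, -391.1, 141.0]
ee_rot: [-1.189, -2.907, -0.0]
contact_force: [0.5, 0.3, -0.3]
width: 0.6
```

Emit:
step_arm(jaw=[0.6,0.6,0.6,0.6,0.6,0.6,0.6,0.6], linear=[[0,0,0],[0,0,0],[0,0,0],[0,0,0],[0,0,0],[0,0,0],[0,0,0],[0,0,0]], angular=[[0,0,-1],[0,0,-1],[0,0,-1],[0,0,-1],[0,0,-0.5],[0,0,0],[0,0,0],[0,0,0]])

```text
clock: 48.7
ee_pos: [490.2, -391.3, 141.2]
ee_rot: [-0.245, -3.132, -0.0]
contact_force: [-0.7, -0.3, 0.5]
width: 0.6
```

Run:
```python
from h import *
mv(492.5,-393.5,82,80.7)
s=get("side"); crop(s,230,90,330,170,7,"s30.png")
```

```text
t 48.7 pos [ 490.2 -391.3  141.2] tilt [-0.  0. -1.] y-ang 81.1 x-ang 171.1 q [-0.69  0.55  1.69 -0.    0.9  -2.11] F [-0.7 -0.3  0.5] M [-0.   -0.04  0.03] w 51.0
units xyz [-0.11 -0.07  2.37] turn options (8deg, +cw) [np.float64(45.05), np.float64(22.55), np.float64(0.05), np.float64(-22.45)]
```

View pics/s30.png

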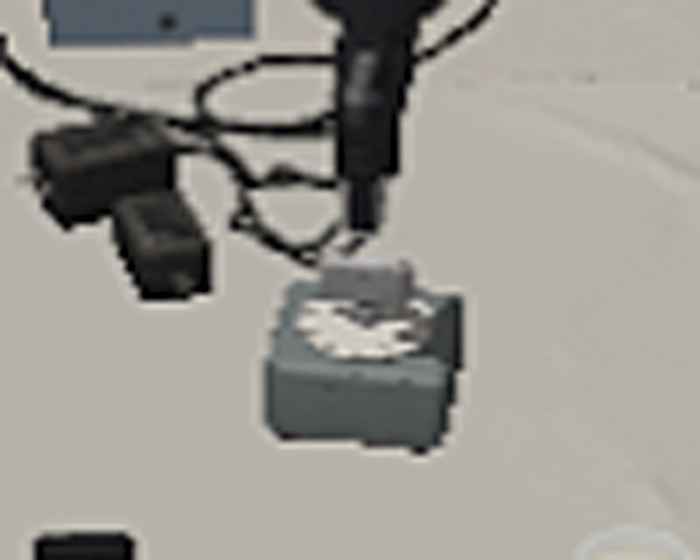

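Emit:
step_arm(jaw=[0.6,0.6,0.6,0.6,0.6,0.6,0.2,0.02], linear=[[-0.08,-0.05,0.6],[0,0,0.8],[0,0,0.6],[0,0,0.3],[0,0,0.07],[0,0,0],[0,0,0],[0,0,0]], angular=[[0,0,0],[0,0,0],[0,0,0],[0,0,0],[0,0,0],[0,0,0],[0,0,0],[0,0,0]], force=25)

```text
clock: 49.55
ee_pos: [492.5, -393.3, 82.8]
ee_rot: [0.243, 3.131, -0.001]
contact_force: [0.3, 0.5, 0.0]
width: 0.27
```

Emit:
step_arm(jaw=[0.02,0.02,0.02,0.02,0.02,0.02,0.02,0.02], linear=[[0,0,0],[0,0,0],[0,0,0],[0,0,0],[0,0,0],[0,0,0],[0,0,0],[0,0,0]], angular=[[0,0,0],[0,0,0],[0,0,0],[0,0,0],[0,0,0],[0,0,0],[0,0,0],[0,0,0]])

```text
clock: 50.35
ee_pos: [492.4, -393.6, 82.8]
ee_rot: [0.243, 3.131, -0.002]
contact_force: [-2.4, -3.3, 7.1]
width: 0.098
```

Run:
```python
from h import *
st()
```

```text
t 50.35 pos [ 492.4 -393.6   82.8] tilt [ 0.001 -0.001 -1.   ] y-ang 81.1 x-ang 171.1 q [-0.69  0.64  1.7  -0.    0.8  -2.11] F [-2.4 -3.3  7.1] M [-0.47  0.4  -0.05] w 8.3
```

Emit:
step_arm(jaw=[0.02,0.02,0.02,0.02,0.02,0.02,0.02,0.02], linear=[[0,-0.02,0],[0,0,0],[0,0,0],[0,0,0],[0,0,0],[0,0,0],[0,0,0],[0,0,0]], angular=[[0,0,0.4],[0,0,0.9],[0,0,0.9],[0,0,0.9],[0,0,0.9],[0,0,0.9],[0,0,0.9],[0,0,0.9]], force=40)

```text
clock: 51.15
ee_pos: [492.0, -394.3, 82.9]
ee_rot: [1.634, 2.682, -0.002]
contact_force: [-3.9, -4.3, 6.0]
width: 0.098
```

Run:
```python
from h import *
st()
```

```text
t 51.15 pos [ 492.  -394.3   82.9] tilt [ 0.    -0.002 -1.   ] y-ang 27.3 x-ang 117.3 q [-0.69  0.64  1.7  -0.    0.8  -1.17] F [-3.9 -4.3  6. ] M [-0.76  0.63  0.19] w 8.3
```

Emit:
step_arm(jaw=[0.02,0.02,0.02,0.02,0.02,0.02,0.02,0.02], linear=[[0,0,0],[0,0,0],[0,0,0],[0,0,0],[0,0,0],[0,0,0],[0,0,0],[0,0,0]], angular=[[0,0,0.5],[0,0,0.4],[0,0,0.4],[0,0,0.4],[0,0,0.4],[0,0,0.3],[0,0,0.3],[0,0,0.3]])

```text
clock: 51.95
ee_pos: [491.7, -394.5, 82.9]
ee_rot: [2.152, 2.287, -0.002]
contact_force: [-4.6, -5.0, 6.7]
width: 0.097
```

Run:
```python
from h import *
st()
```

```text
t 51.95 pos [ 491.7 -394.5   82.9] tilt [-0.    -0.002 -1.   ] y-ang 3.5 x-ang 93.5 q [-0.69  0.64  1.7  -0.    0.8  -0.75] F [-4.6 -5.   6.7] M [-0.78  0.8   0.11] w 8.3
```

Emit:
step_arm(jaw=[0.02,0.02,0.02,0.02,0.02,0.02,0.02,0.02], linear=[[0,0,0],[0,0,0],[0,0,0],[0,0,0],[0,0,0],[0,0,0],[0,0,0],[0,0,0]], angular=[[0,0,0.2],[0,0,0.2],[0,0,0.2],[0,0,0.2],[0,0,0.2],[0,0,0],[0,0,0],[0,0,0]])

```text
clock: 52.75
ee_pos: [491.6, -394.4, 82.9]
ee_rot: [2.302, 2.136, -0.003]
contact_force: [-5.7, -4.6, 8.0]
width: 0.099
```

Run:
```python
from h import *
st()
```

```text
t 52.75 pos [ 491.6 -394.4   82.9] tilt [-0.001 -0.002 -1.   ] y-ang -4.3 x-ang 85.7 q [-0.69  0.64  1.7  -0.    0.8  -0.62] F [-5.7 -4.6  8. ] M [-0.79  0.86  1.  ] w 8.4
```

Emit:
step_arm(jaw=[0.02,0.02,0.02,0.02,0.02,0.02,0.02,0.02], linear=[[0,0,0],[0,0,0],[0,0,0],[0,0,0],[0,0,0],[0,0,0],[0,0,0],[0,0,0]], angular=[[0,0,0.15],[0,0,0],[0,0,0],[0,0,0],[0,0,0],[0,0,0],[0,0,0],[0,0,0]])

```text
clock: 53.55
ee_pos: [491.6, -394.5, 82.9]
ee_rot: [2.324, 2.113, -0.003]
contact_force: [-6.5, -4.8, 7.9]
width: 0.096
```

Run:
```python
from h import *
st()
```

```text
t 53.55 pos [ 491.6 -394.5   82.9] tilt [-0.001 -0.002 -1.   ] y-ang -5.4 x-ang 84.6 q [-0.69  0.64  1.7  -0.    0.8  -0.6 ] F [-6.5 -4.8  7.9] M [-0.78  0.85  1.25] w 8.2
```

Emit:
step_arm(jaw=[0.5,0.5,0.5,0.5,0.5,0.5,0.5,0.5], linear=[[0,0,0],[0,0,0],[0,0,0],[0,0,-0.7],[0,0,-1],[0,0,-1],[0,0,-1],[0,0,-1]], angular=[[0,0,0],[0,0,0],[0,0,0],[0,0,0],[0,0,0],[0,0,0],[0,0,0],[0,0,0]])

```text
clock: 54.35
ee_pos: [491.9, -393.0, 200.2]
ee_rot: [-2.328, -2.109, -0.0]
contact_force: [-0.6, -0.1, -0.3]
width: 0.502
```

Emit:
step_arm(jaw=[0.5,0.5,0.5,0.5,0.5,0.5,0.5,0.5], linear=[[-1,0,-1],[-1,0,-1],[-1,0,0],[-1,0,0],[-1,0,0],[0,0,0],[0,0,0],[0,0,0]], angular=[[0,0,0],[0,0,0],[0,0,0],[0,0,0],[0,0,0],[0,0,0],[0,0,0],[0,0,0]])

```text
clock: 55.15
ee_pos: [479.8, -516.8, 249.1]
ee_rot: [-2.327, -2.109, -0.001]
contact_force: [0.6, 0.1, 0.8]
width: 0.502
```

Run:
```python
from h import *
st()
s=get("side"); crop(s,220,110,340,250,5,"s31.png")
t=get("top"); crop(t,80,120,460,290,2.1,"t31.png"); crop(t,405,180,455,235,10,"t32.png")
crop(t,220,145,365,200,5.5,"t33.png")
```

```text
t 55.15 pos [ 479.8 -516.8  249.1] tilt [-0.001  0.001 -1.   ] y-ang -5.6 x-ang 84.4 q [-0.84  0.54  1.43  0.    1.17 -0.74] F [0.6 0.1 0.8] M [ 0.01 -0.01  0.06] w 42.6
```

View pics/s31.png

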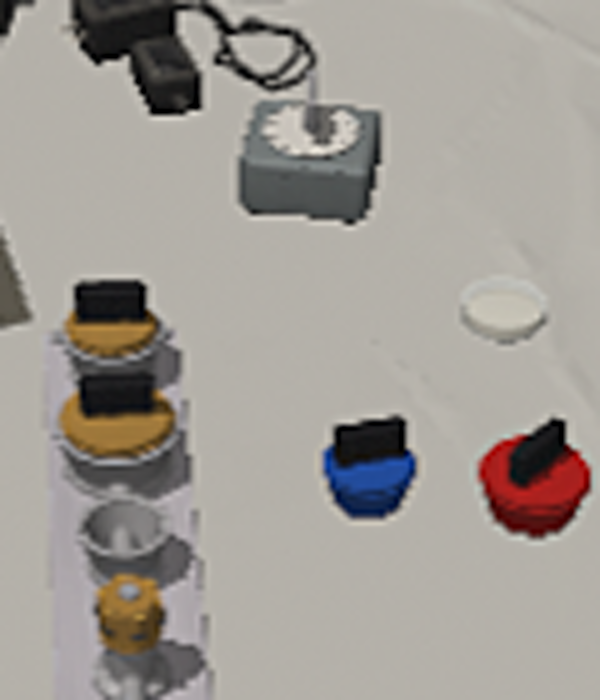

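View pics/t31.png

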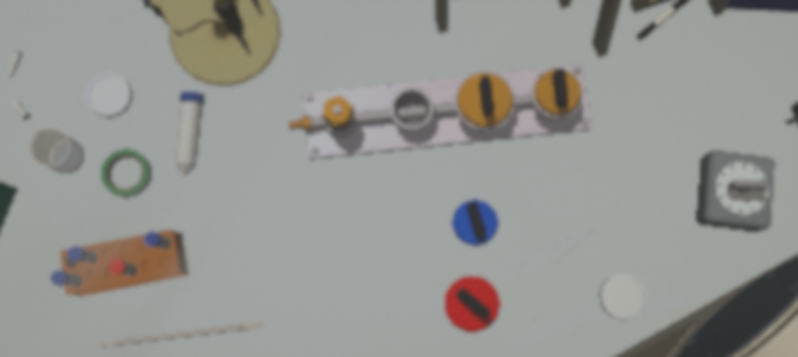

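View pics/t33.png

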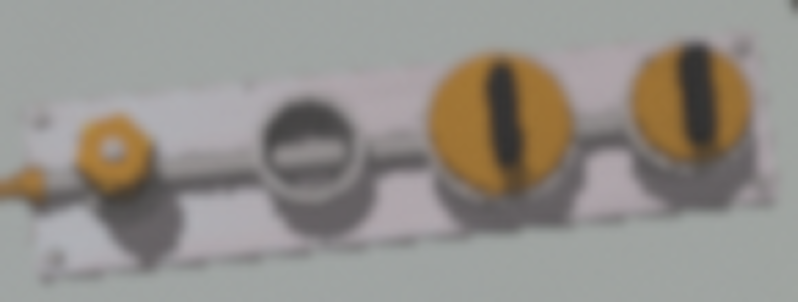

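View pics/t32.png

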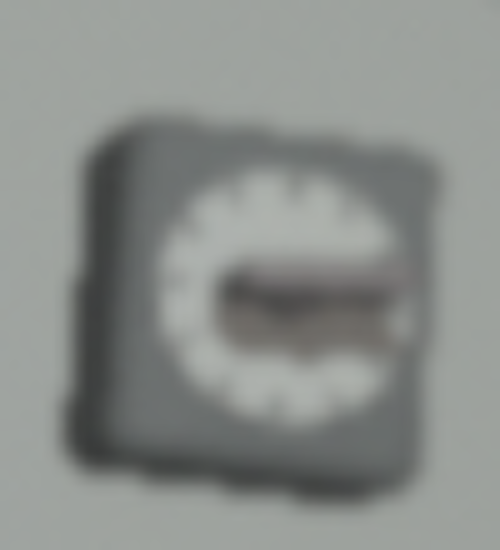

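Run:
```python
from h import *; from m import *
t=get("top")
for o in plugs(t): print(*o)
env.sign_off(); print(env.read_state()["clock"])
```

```text
orange [310.5 167.1] [617.4 -56.2] dia 70.8 bar c,len,deg (array([616.7, -57. ]), np.float64(53.4), np.float64(-174.8))
orange [345.1 163.4] [ 628.4 -157.1] dia 58.2 bar c,len,deg (array([ 625. , -158.2]), np.float64(48.9), np.float64(-174.8))
blue [305.8 225.5] [447.  -40.1] dia 56.2 bar c,len,deg (array([445.8, -40.9]), np.float64(47.0), np.float64(-163.5))
red [304.3 264.2] [338.3 -34.1] dia 68.0 bar c,len,deg (array([336.7, -34.7]), np.float64(46.7), np.float64(-130.5))
the job is handed in; nothing more can be done
the job is handed in; nothing more can be done
```

The job is handed in, about 55 s into the 210 s allowed; `sign_off` gives no verdict.

- **Vent nut:** slackened first, about 212° clockwise in one grip. A picture afterwards agreed with that turn.
- **Plugs:** only the medium and large plugs were on the bench; I saw no small one. Each was set in its own port with its bar along the manifold. Once both were in, each was rocked a quarter turn.
- **Timer key:** wound in two grips, about 244° in all. At the end the torque rose from about 0.15 to 1.25 N m with almost no further turn, so I take that as the stop. I could not read the wound angle directly.

**Last checks**
- Both bars measure at about 5° to the world x axis, square across the manifold (its measured yaw is 5.5°).
- With each plug in its port the gripper stood at the height for fully home, within about 0.5 mm. Both shoulders look level in the pictures.
- The blue and red look-alikes measure unmoved. The other things look undisturbed by eye, and the arm is clear of everything.

**What disagreed**
- Plug diameters measured from the pictures came out 6–8 mm small. I told the plugs apart by matching them to the blue and red look-alikes, and both fitted their ports.
- The last camera positions of the plug centres differ by 3–5 mm from where the gripper held them. I took this as height and calibration bias.

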